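Weigh out counterweight rings on a spring scale

ROBOT

A 6-joint arm with a two-finger parallel gripper is mounted at the origin on a cart in front of the work surface, level with it; the furniture and walls round the work are solid. World frame = base frame: x ahead of the robot, y to its left, z up, the work surface at z = 0. Lengths are in m, angles in rad, forces in N, time in s.
With the tool pointing down it reaches from about 0.375 to 0.9 m from the base axis. Payload 3.1 kg.
Tool frame: the origin (TCP) lies on the centre line of the jaws, within the pads' length; the fingertips stand 11 mm ahead of it and the grasp point (between the pads) lies 8 mm behind it; x points along the fingers, y is the direction in which the jaws open and shut, and the axes are right-handed (so a half turn about x gives the same grasp; the last joint's range is limited). The gripper opens to 87 mm and grips with 3 to 60 N. Pads are 19 mm wide; open, the fingers measure 117 mm over their backs; the gripper's body (75 mm by 190 mm) begins 51 mm behind the grasp point.
Start: joints at [0.926, 0.527, 1.433, -0, 1.181, -0.178], TCP at [0.281, 0.558, 0.234] pointing down, gripper open.
Joint ranges: [-3.08, 3.08], [-0.75, 2.2], [0.22, 2.44], [-1.43, 4.57], [0, 2.65], [-2.85, 2.85]. Speed limits (rad/s): [2.79, 2.79, 3.14, 3.14, 3.14, 3.14].

INTERFACE

Orientations are given as a unit quaternion [x, y, z, w].
In Python, from rig import robot, camera, camera_info gives the robot as it stands.
- The arm moves only by the shell command python3 -m inch 'ROWS' [FORCE]. ROWS is JSON, a list that holds one entry, the list of rows, each a list of 5 numbers: the shift along the tool's x, y, z in cm, then the turn about the tool's x in rad, then the opening, from 0 (shut) to 1 (fully open). A call has 1 to 8 rows; each row shifts and turns the pose as measured when the row begins, along the tool's axes as they then stand; what a row does not reach is not made up. A row lasts 1/12 s, in which the tool goes at most 41.7 mm and 7.16 degrees, less where a joint would pass 70% of its speed; a pose out of reach is approached as far as the arm can. A call with a gripper value outside its range is refused whole. The fingers move at their own pace and stop on an object; FORCE is the grip in N (left out, the last holds). Time passes only in rows, so rows that do not move let the fingers close. It gives the time, the measured TCP pose, the force and the opening at its end, in the units of the state.
- robot.get_obs(): the state, without advancing time (a new reading comes with each control period).
- camera(name): name is "scene" or "top" or "wrist"; returns the picture (480x640x3 uint8, red, green, blue); there is no depth.
- camera_info(name): a dict with "camera_matrix" (3x3 intrinsics, pixels), "rvec" (rotation vector, rad) and "tvec" (3), from world to camera coordinates, as OpenCV has them. Camera axes: x right, y down, z forward; pixel columns grow to the right and rows downward; lengths in m; the calibration is good to about 2 mm. The wrist camera is an equidistant fisheye: a pixel r from the principal point sees the ray r / f radians off the axis. A picture is of the moment at which its call begins: read the wrist's pose just before it. camera_info takes no time and is no camera call; for the wrist camera it gives the pose at the moment of the call.
- robot.hand_in(): hands the job in, once; it reports no verdict.
The state is a dict: "time": time; "q": joint angles; "joint_velocities": joint speeds; "joint_torque": joint torques, N m; "position": TCP position; "tool_rot": TCP orientation; "ft_force": force on the tool from outside, world axes, zero at the start; "moment": the same for the moment, N m; "grip_width": finger opening in m.
Only numpy, scipy, OpenCV 4.12 (cv2) and the standard library are available. Lean on these libraries where they do the work, as an engineer would, in place of code of your own. Each camera call takes 0.05 s, during which the arm holds its last target. There are 200 camera calls.

TASK

Weigh out the counterweight for the saw guard: take the loose steel rings one at a time, thread each over the spindle of the spring scale and let it settle flat on the pan, and stop as soon as the pan's pointer rests at or below the mark (the black bar on the collar of the index post), with no ring more than it takes. The spindle stands a little out of line, to an unknown side, so feel for it gently: never drop or push the pan down to its overload stop, and never lean hard on the scale (stay below 20 N). Leave the spare rings on the table and the other things where they are.

Things in the scene. Friction and masses are not known exactly. Their poses are not given: they have to be found in the camera images.
- scale: the spring scale, fixed on the saw table. Grey foot 120x190x12 mm (long side along its y, from y -75 to +115 mm); round housing 76 mm wide, to z 50 mm. Origin: underside of the foot, on the axis of the pan's stem; z up
- pointer (a point): tip of the thin pointer, 3 mm high, that reaches from the pan along the scale's +y to 85 mm from the stem's axis, just in front (-x) of the index post; the point is mid-height of the tip and sinks with the pan
- mark (a point): the mark: a black bar 30 mm wide, 3 mm high, on the upper edge of the dark collar on the index post (8x26 mm, top 138 mm above the table), 86 mm to the +y side of the stem's axis; the post also has thin scale lines, which do not matter. The point is the bar's centre; the collar is fixed, 13 to 27 mm below the pointer at the start. Pointer level with the bar: both points at the same height
- pan_top (a point): centre of the top of the scale's flat round pan (72 mm wide, no rim), on the stem's axis; 110 mm above the table at joint 0. On it stands a steel spindle, 14 mm thick, 62 mm high over the pan, flat tip, 1.5 mm chamfer. It is out of line: upright, but its axis is 6 mm to one side of this point, in a direction that differs and is not measured; friction holds it there in light contact
- pan (a joint): how far the sprung pan has sunk, in m (0 = top, grows downwards). Spring 275 N/m (2.75 N per 10 mm), damped, settles in half a second. Empty: 0.002; each ring sinks it by about 0.010 (9.7 to 10.3 mm). At 0.050 it is on its overload stop
- ring1_mid (a point): centre, half-way up (8 mm above the underside), of a loose steel counterweight ring: 56 mm outer diameter, plain round bore of 18 mm, 16 mm thick, about 0.28 kg; all four are alike and lie flat on the table at the start
- ring2_mid (a point): centre, half-way up (8 mm above the underside), of a loose steel counterweight ring: 56 mm outer diameter, plain round bore of 18 mm, 16 mm thick, about 0.28 kg; all four are alike and lie flat on the table at the start
- ring3_mid (a point): centre, half-way up (8 mm above the underside), of a loose steel counterweight ring: 56 mm outer diameter, plain round bore of 18 mm, 16 mm thick, about 0.28 kg; all four are alike and lie flat on the table at the start
- ring4_mid (a point): centre, half-way up (8 mm above the underside), of a loose steel counterweight ring: 56 mm outer diameter, plain round bore of 18 mm, 16 mm thick, about 0.28 kg; all four are alike and lie flat on the table at the start
- ring1: the same ring as ring1_mid; origin: centre of its underside; z along its bore
- ring2: the same ring as ring2_mid; origin: centre of its underside; z along its bore
- ring3: the same ring as ring3_mid; origin: centre of its underside; z along its bore
- ring4: the same ring as ring4_mid; origin: centre of its underside; z along its bore
- offcut_12: bystander, loose: cream sawn wood offcut, 46x58x14 mm, right rear; origin: centre of its underside
- offcut_13: bystander, loose: red-brown sawn wood offcut, 42x48x10 mm, right front; origin: centre of its underside
- offcut_14: bystander, loose: grey wood offcut, 53x32x24 mm, right rear; origin: centre of its underside
- offcut_3: bystander, loose: pale wood offcut, 38x122x16 mm, left rear; origin: centre of its underside
- offcut_cream: bystander, loose: cream wood offcut, 109x42x20 mm, left front; origin: centre of its underside
- glue_bottle: bystander, loose: yellow glue bottle with a black nozzle cap, 50 mm across, 106 mm high, standing, left rear; origin: centre of its underside
- offcut_5: bystander, loose: light brown wood offcut, 68x71x24 mm, left rear; origin: centre of its underside
- offcut_4: bystander, loose: grey-cream wood offcut, 68x64x22 mm, near edge; origin: centre of its underside
Things that resemble listed ones, but are neither listed nor needed, are in the scene too. What is shaped like the ring3 but pink is not meant. What is shaped like the ring1 but blue is not meant.

How it is judged:
On the way, in this order (a step that is already met when the one before it is completed fails the run):
1. one ring is threaded on the spindle, flat on the pan, let go, the pan at rest and no other ring there (((horizontal distance between ring1 and pan_top below 0.0095 m and angle between ring1's own z axis and vertical below 0.12 rad and z of ring1 in the frame of pan_top between -0.004 and 0.006 m) or (horizontal distance between ring2 and pan_top below 0.0095 m and angle between ring2's own z axis and vertical below 0.12 rad and z of ring2 in the frame of pan_top between -0.004 and 0.006 m) or (horizontal distance between ring3 and pan_top below 0.0095 m and angle between ring3's own z axis and vertical below 0.12 rad and z of ring3 in the frame of pan_top between -0.004 and 0.006 m) or (horizontal distance between ring4 and pan_top below 0.0095 m and angle between ring4's own z axis and vertical below 0.12 rad and z of ring4 in the frame of pan_top between -0.004 and 0.006 m)) and ((horizontal distance between ring1 and pan_top below 0.0095 m and angle between ring1's own z axis and vertical below 0.12 rad and z of ring1 in the frame of pan_top between -0.004 and 0.006 m) or horizontal distance between ring1 and pan_top above 0.06 m) and ((horizontal distance between ring2 and pan_top below 0.0095 m and angle between ring2's own z axis and vertical below 0.12 rad and z of ring2 in the frame of pan_top between -0.004 and 0.006 m) or horizontal distance between ring2 and pan_top above 0.06 m) and ((horizontal distance between ring3 and pan_top below 0.0095 m and angle between ring3's own z axis and vertical below 0.12 rad and z of ring3 in the frame of pan_top between -0.004 and 0.006 m) or horizontal distance between ring3 and pan_top above 0.06 m) and ((horizontal distance between ring4 and pan_top below 0.0095 m and angle between ring4's own z axis and vertical below 0.12 rad and z of ring4 in the frame of pan_top between -0.004 and 0.006 m) or horizontal distance between ring4 and pan_top above 0.06 m) and contact force between the fingers and scale below 0.1 N and velocity of joint pan between -0.01 and 0.01 m/s and contact force between the fingers and ring1 below 0.1 N and contact force between the fingers and ring2 below 0.1 N and contact force between the fingers and ring3 below 0.1 N and contact force between the fingers and ring4 below 0.1 N), for 0.2 s.
2. a second ring is threaded on the spindle, flat, let go, the pan at rest and no other ring there ((z of ring1 in the frame of pan_top between 0.012 and 0.022 m or z of ring2 in the frame of pan_top between 0.012 and 0.022 m or z of ring3 in the frame of pan_top between 0.012 and 0.022 m or z of ring4 in the frame of pan_top between 0.012 and 0.022 m) and ((horizontal distance between ring1 and pan_top below 0.0095 m and angle between ring1's own z axis and vertical below 0.12 rad and z of ring1 in the frame of pan_top between -0.004 and 0.022 m) or horizontal distance between ring1 and pan_top above 0.06 m) and ((horizontal distance between ring2 and pan_top below 0.0095 m and angle between ring2's own z axis and vertical below 0.12 rad and z of ring2 in the frame of pan_top between -0.004 and 0.022 m) or horizontal distance between ring2 and pan_top above 0.06 m) and ((horizontal distance between ring3 and pan_top below 0.0095 m and angle between ring3's own z axis and vertical below 0.12 rad and z of ring3 in the frame of pan_top between -0.004 and 0.022 m) or horizontal distance between ring3 and pan_top above 0.06 m) and ((horizontal distance between ring4 and pan_top below 0.0095 m and angle between ring4's own z axis and vertical below 0.12 rad and z of ring4 in the frame of pan_top between -0.004 and 0.022 m) or horizontal distance between ring4 and pan_top above 0.06 m) and contact force between the fingers and scale below 0.1 N and velocity of joint pan between -0.01 and 0.01 m/s and contact force between the fingers and ring1 below 0.1 N and contact force between the fingers and ring2 below 0.1 N and contact force between the fingers and ring3 below 0.1 N and contact force between the fingers and ring4 below 0.1 N), for 0.2 s.
At the end, for the whole second after the job is handed in: Two or three rings, as many as it takes, lie flat on the pan, threaded on the spindle (within 9.5 mm of the stem's axis) and let go; the pan rests with the pointer between 1.5 mm above and 10.7 mm below the mark (a ring is about 10 mm); the spare rings lie on the table (((horizontal distance between ring1 and pan_top below 0.0095 m and angle between ring1's own z axis and vertical below 0.12 rad and z of ring1 in the frame of pan_top between -0.004 and 0.038 m) or (height (world z) of ring1 below 0.02 m and horizontal distance between ring1 and pan_top above 0.06 m)) and ((horizontal distance between ring2 and pan_top below 0.0095 m and angle between ring2's own z axis and vertical below 0.12 rad and z of ring2 in the frame of pan_top between -0.004 and 0.038 m) or (height (world z) of ring2 below 0.02 m and horizontal distance between ring2 and pan_top above 0.06 m)) and ((horizontal distance between ring3 and pan_top below 0.0095 m and angle between ring3's own z axis and vertical below 0.12 rad and z of ring3 in the frame of pan_top between -0.004 and 0.038 m) or (height (world z) of ring3 below 0.02 m and horizontal distance between ring3 and pan_top above 0.06 m)) and ((horizontal distance between ring4 and pan_top below 0.0095 m and angle between ring4's own z axis and vertical below 0.12 rad and z of ring4 in the frame of pan_top between -0.004 and 0.038 m) or (height (world z) of ring4 below 0.02 m and horizontal distance between ring4 and pan_top above 0.06 m)) and (z of ring1 in the frame of pan_top between 0.012 and 0.022 m or z of ring2 in the frame of pan_top between 0.012 and 0.022 m or z of ring3 in the frame of pan_top between 0.012 and 0.022 m or z of ring4 in the frame of pan_top between 0.012 and 0.022 m) and z of pointer in the frame of mark between -0.0107 and 0.0015 m and contact force between the fingers and scale below 0.1 N and velocity of joint pan between -0.01 and 0.01 m/s and contact force between the fingers and ring1 below 0.1 N and contact force between the fingers and ring2 below 0.1 N and contact force between the fingers and ring3 below 0.1 N and contact force between the fingers and ring4 below 0.1 N); the robot touches nothing.
It fails at once if the pan is dropped or pushed down to its overload stop (sunk more than 50 mm) (value of joint pan above 0.05 m).
It fails at once if the scale is pressed or struck with more than 25 N (contact force between scale and anything else above 25 N).
It fails at once if a bystander is moved by more than 30 mm (distance of any of offcut_12, offcut_13, offcut_14, offcut_3, offcut_cream, glue_bottle, offcut_5, offcut_4 from where it was at the start of the episode above 0.03 m).
It also fails if it takes over 72 s, if anything falls off the work surface, if the arm or the gripper's body presses on something with over 40 N, if the wrist force passes 120 N, or if a joint passes its speed limit or range.

## Working session

There is one attempt and no reset: what is moved stays moved. The work goes in short steps, Python scripts to look and compute and a shell command to move; the robot and the scene stay as the last step left them, time stands still between calls to the robot, and variables do not carry over. Pictures are saved under pics/ and viewed, about 8 in all and at most 12, crops included, and the job is handed in when it is done.

```bash
mkdir -p pics; ls
python3 - <<'E'
from rig import robot,camera,camera_info
import cv2
o=robot.get_obs();print({k:o[k] for k in('time','position','tool_rot','ft_force','grip_width')})
for n in('scene','top'):
    cv2.imwrite(f'pics/{n}0.png',camera(n)[:,:,::-1]);print(n,camera_info(n))
E
```

```text
pics
{'time': 0.0, 'position': array([0.28023829, 0.55786292, 0.23256461]), 'tool_rot': array([ 0.162487  ,  0.68832402, -0.16389303,  0.68771149]), 'ft_force': array([ 0.77697857, -0.49731007, -0.46348474]), 'grip_width': 0.08711145748931699}
scene {'camera_matrix': array([[535.10098353,   0.        , 318.20434449],
       [  0.        , 535.10098353, 242.37944219],
       [  0.        ,   0.        ,   1.        ]]), 'rvec': array([ 2.18766301, -0.51012511,  0.22203092]), 'tvec': array([-0.46379506,  0.23316049,  1.14815854])}
top {'camera_matrix': array([[598.86091947,   0.        , 322.46254794],
       [  0.        , 598.86091947, 249.78263982],
       [  0.        ,   0.        ,   1.        ]]), 'rvec': array([ 2.46382355, -1.55457978,  0.20930799]), 'tvec': array([-0.21524394,  0.48636624,  1.65192494])}
```

View pics/scene0.png

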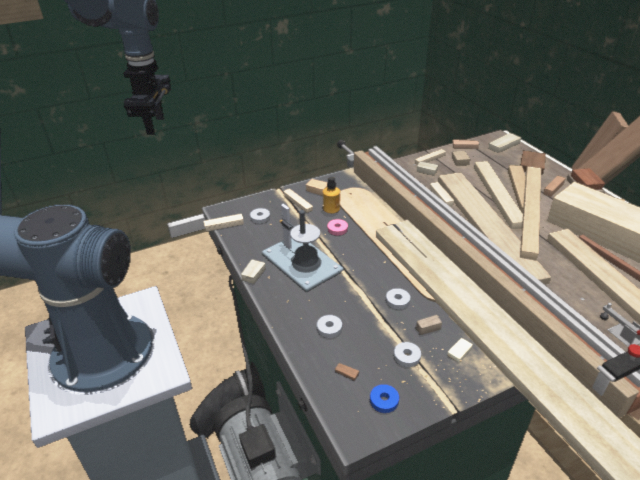

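View pics/top0.png

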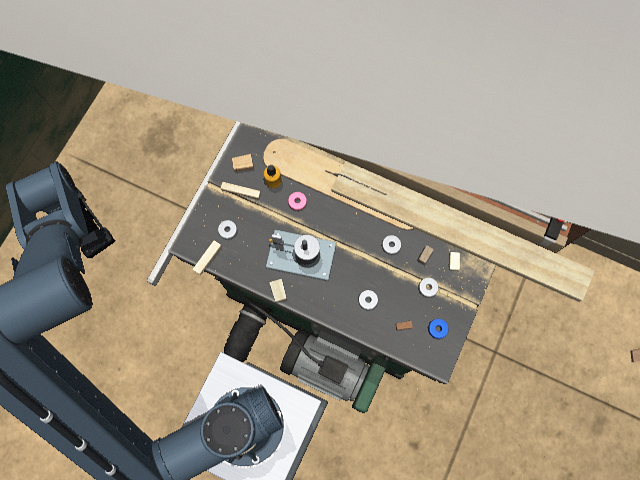

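Top image: the loose steel rings are grey, at about (227,229), (391,244), (368,299) and (429,287). The pink (297,201) and blue (438,328) rings are decoys. The scale is at about (305,250), with its post at (277,240).

```bash
cat > h.py <<'E'
import numpy as np,cv2
from rig import robot,camera,camera_info
from scipy.spatial.transform import Rotation as R
def proj(n,P):
    c=camera_info(n);return cv2.projectPoints(np.array(P,float).reshape(-1,1,3),c['rvec'],c['tvec'],c['camera_matrix'],None)[0].reshape(-1,2)
def onz(n,uv,z):
    c=camera_info(n);M=cv2.Rodrigues(c['rvec'])[0];C=-M.T@c['tvec']
    d=M.T@np.linalg.inv(c['camera_matrix'])@np.array([*uv,1.]);return C+d*(z-C[2])/d[2]
def st():
    o=robot.get_obs();r=R.from_quat(o['tool_rot'])
    print('t%.2f'%o['time'],'p',np.round(o['position'],4),'F',np.round(o['ft_force'],2),'w%.4f'%o['grip_width'],'\naxes x,y,z:\n',np.round(r.as_matrix().T,3),'q',np.round(o['q'],2));return o,r
def rows(target):
    o=robot.get_obs();r=R.from_quat(o['tool_rot']);print('shift tool cm',np.round(100*r.inv().apply(np.array(target)-o['position']),2))
E
python3 - <<'E'
from h import *
im=cv2.imread('pics/top0.png');hsv=cv2.cvtColor(im,cv2.COLOR_BGR2HSV)
m=((hsv[:,:,2]>125)&(hsv[:,:,1]<45)).astype(np.uint8)
for s in[(227,229),(391,244),(368,299),(429,287)]:
    w=np.zeros_like(m);cv2.circle(w,s,16,1,-1)
    cs,_=cv2.findContours(m*w,cv2.RETR_EXTERNAL,cv2.CHAIN_APPROX_NONE);c=max(cs,key=cv2.contourArea)
    e=cv2.fitEllipse(cv2.convexHull(c));print(s,np.round(e[0],1),np.round(e[1],1),np.round(onz('top',e[0],.014),4))
st()
a=cv2.resize(im[220:290,255:345],(0,0),fx=6,fy=6,interpolation=cv2.INTER_CUBIC)
s=cv2.imread('pics/scene0.png')[195:290,255:345]
b=cv2.resize(s,(0,0),fx=6,fy=6,interpolation=cv2.INTER_CUBIC)
a=cv2.resize(a,(0,0),fx=.74,fy=.74);b=cv2.resize(b,(0,0),fx=.74,fy=.74)
h=max(len(a),len(b));a=cv2.copyMakeBorder(a,0,h-len(a),0,0,0);b=cv2.copyMakeBorder(b,0,h-len(b),0,0,0)
o=np.hstack([a,b]);print(o.shape);cv2.imwrite('pics/c1.png',o)
E
```

```text
(227, 229) [226.9 228.7] [17.9 18.6] [0.4801 0.306  0.014 ]
(391, 244) [391.4 243.8] [18.2 18.7] [ 0.6486 -0.1556  0.014 ]
(368, 299) [368.  299.2] [18.8 19.4] [ 0.4671 -0.1616  0.014 ]
(429, 287) [428.9 285.5] [19.3 21.4] [ 0.5802 -0.3048  0.014 ]
t0.10 p [0.2803 0.5579 0.2327] F [ 0.21  1.16 -0.  ] w0.0873 
axes x,y,z:
 [[-0.001 -0.002 -1.   ]
 [ 0.449  0.893 -0.002]
 [ 0.893 -0.449 -0.   ]] q [ 0.93  0.53  1.43  0.    1.18 -0.18]
(422, 800, 3)
```

View pics/c1.png

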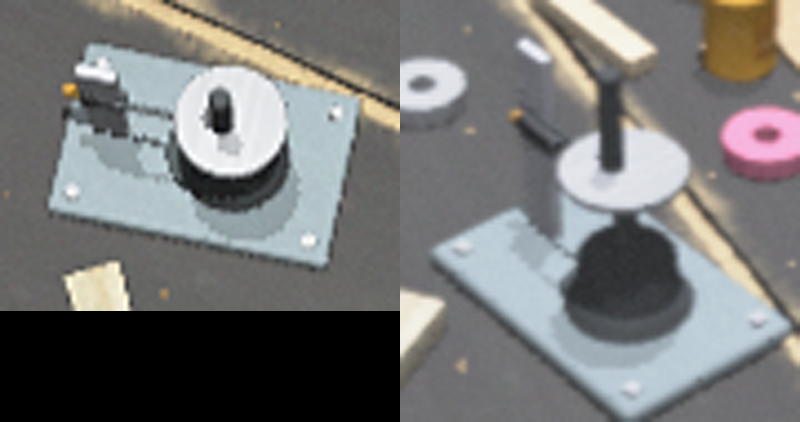

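Run:
```python
from h import *
f=4.44
def px(u,v):return (255+u/f-.4,220+v/f-.4)
for c in[(88,45),(358,98),(325,265),(52,210)]:print('corner',onz('top',px(*c),.012).round(4))
print('pan',onz('top',px(230,122),.108).round(4),'tip',onz('top',px(219,95),.170).round(4))
def sp(u,v):return (255+(u-400)/f-.4,195+v/f-.4)
print('scene pan',onz('scene',sp(624,168),.108).round(4),'tip',onz('scene',sp(611,75),.17).round(4))
print('post top', onz('top',px(96,72),.138).round(4))
for c in[(193,272),(218,243)]:print('offcut',onz('top',c,.02).round(3))
c=camera_info('wrist');print(c['camera_matrix']);M=cv2.Rodrigues(c['rvec'])[0];C=-M.T@c['tvec'];o=robot.get_obs();r=R.from_quat(o['tool_rot'])
print('cam in tool',r.inv().apply(C-o['position']),'axes',r.inv().apply(M))
```

```text
corner [0.5387 0.1771 0.012 ]
corner [ 0.5834 -0.0024  0.012 ]
corner [ 0.4707 -0.0313  0.012 ]
corner [0.4266 0.1474 0.012 ]
pan [0.5088 0.0541 0.108 ] tip [0.5065 0.0588 0.17  ]
scene pan [0.5076 0.053  0.108 ] tip [0.503  0.0543 0.17  ]
post top [0.4948 0.139  0.138 ]
offcut [0.32  0.332 0.02 ]
offcut [0.428 0.307 0.02 ]
[[371.64829954   0.         319.59670497]
 [  0.         371.64829954 241.77273321]
 [  0.           0.           1.        ]]
cam in tool [-0.15080881 -0.00047221 -0.07030042] axes [[ 1.29974385e-03  9.99998971e-01 -6.07695531e-04]
 [-2.58377472e-01  9.22885857e-04  9.66043597e-01]
 [ 9.66043163e-01 -1.09859439e-03  2.58378405e-01]]
```

```bash
python3 -m inch '[[[0.8,-1.5,3.3,0,1],[0.8,-1.5,3.3,0,1],[0.8,-1.5,3.3,0,1],[0.8,-1.5,3.3,0,1],[0.8,-1.5,3.3,0,1],[0.8,-1.5,3.3,0,1],[0.8,-1.5,3.3,0,1],[0.8,-1.5,3.3,0,1]]]' 30
python3 - <<'E'
from h import *
st();rows([.4801,.306,.11])
E
```

```text
time: 0.77
position: [0.4636, 0.3316, 0.1645]
tool_rot: [0.159, 0.69, -0.157, 0.688]
ft_force: [-0.7, 1.0, -0.5]
grip_width: 0.087
t0.77 p [0.4636 0.3316 0.1645] F [-0.74  1.02 -0.53] w0.0870 
axes x,y,z:
 [[-0.003  0.003 -1.   ]
 [ 0.435  0.9    0.002]
 [ 0.9   -0.435 -0.004]] q [ 0.42  0.54  1.64  0.01  0.96 -0.7 ]
shift tool cm [ 5.44 -1.6   2.62]
```

```bash
python3 -m inch '[[[2,-0.8,1.3,0,1],[2,-0.8,1.3,0,1],[0,0,0,0,1],[0,0,0,0,1]]]'
cat >> h.py <<'E'
def wproj(P):  # world -> wrist pixel, equidistant
    c=camera_info('wrist');K=c['camera_matrix']
    return cv2.fisheye.projectPoints(np.array(P,float).reshape(-1,1,3),np.array(c['rvec'],float),np.array(c['tvec'],float),K,np.zeros(4))[0].reshape(-1,2)
def wonz(uv,z):
    c=camera_info('wrist');M=cv2.Rodrigues(c['rvec'])[0];C=-M.T@c['tvec']
    x,y=cv2.fisheye.undistortPoints(np.array([[uv]],float),c['camera_matrix'],np.zeros(4))[0,0]
    d=M.T@np.array([x,y,1.]);return C+d*(z-C[2])/d[2]
E
python3 - <<'E'
from h import *
o,r=st();im=camera('wrist')[:,:,::-1].copy();cv2.imwrite('pics/w1.png',im);print(wproj([[.4801,.306,.016],o['position']]))
E
```

```text
time: 1.1
position: [0.486, 0.2976, 0.1208]
tool_rot: [0.162, 0.69, -0.161, 0.687]
ft_force: [1.2, -0.7, 0.2]
grip_width: 0.0874
t1.10 p [0.486  0.2976 0.1208] F [ 1.15 -0.7   0.18] w0.0874 
axes x,y,z:
 [[-0.003  0.002 -1.   ]
 [ 0.445  0.896  0.   ]
 [ 0.896 -0.445 -0.003]] q [ 0.35  0.61  1.67  0.    0.87 -0.76]
[[327.72664328 232.97524427]
 [321.01814578 307.28489296]]
```

View pics/w1.png

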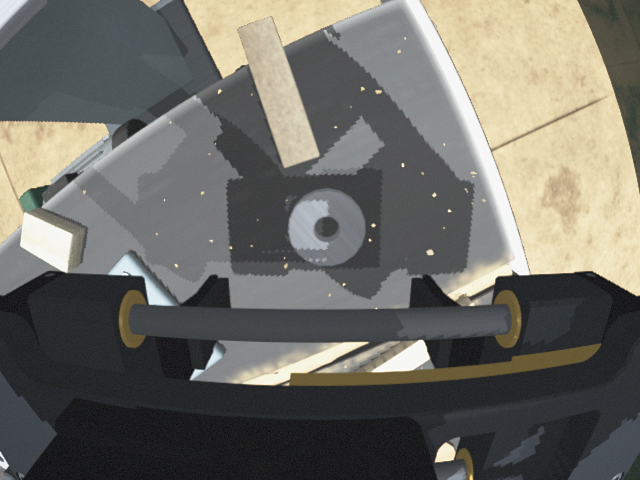

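The wrist view shows ring A centred at about (326,227), bore (325,227). The fingertips are near (215,285) and (425,285), and the cream offcut's end at (300,165) is clear of them.

Run:
```python
from h import *
p=wonz((326,227),.016);print(p);rows([p[0],p[1],.014])
```

```text
[0.47566695 0.30680914 0.016     ]
shift tool cm [10.69  0.37 -1.27]
```

```bash
python3 -m inch '[[[2.4,0.1,-0.3,0,1],[2.4,0.1,-0.3,0,1],[2.4,0.1,-0.3,0,1],[2.0,0.1,-0.3,0,1],[0.8,0,0,0,1],[0,0,0,0,1]]]'
python3 - <<'E'
from h import *
rows([.4757,.3067,.0145])
E
```

```text
time: 1.65
position: [0.4782, 0.3157, 0.0247]
tool_rot: [0.162, 0.686, -0.155, 0.692]
ft_force: [0.0, -0.3, 0.7]
grip_width: 0.0874
shift tool cm [ 1.01 -0.93  0.16]
```

```bash
python3 -m inch '[[[0.8,-0.8,0.1,0,1],[0.2,-0.1,0,0,1],[0,0,0,0,1]]]'
python3 - <<'E'
from h import *
st();rows([.4757,.3067,.0145])
E
```

```text
time: 1.9
position: [0.4761, 0.3102, 0.0175]
tool_rot: [0.162, 0.685, -0.153, 0.694]
ft_force: [0.2, 0.2, 0.7]
grip_width: 0.087
t1.90 p [0.4761 0.3102 0.0175] F [0.21 0.25 0.7 ] w0.0870 
axes x,y,z:
 [[ 0.015  0.01  -1.   ]
 [ 0.433  0.901  0.015]
 [ 0.901 -0.434  0.009]] q [ 0.38  0.77  1.73  0.01  0.62 -0.75]
shift tool cm [ 0.29 -0.34  0.11]
```

```bash
python3 -m inch '[[[0.3,-0.35,0.1,0,1],[0,0,0,0,0.5],[0,0,0,0,0.3],[0,0,0,0,0.3],[0,0,0,0,0.3],[0,0,0,0,0.3]]]' 25;python3 -m inch '[[[-2,0,0,0,0.3],[-4,0,0,0,0.3],[-4,0,0,0,0.3],[-4,0,0,0,0.3],[-3,0,0,0,0.3],[0,0,0,0,0.3],[0,0,0,0,0.3]]]'
python3 - <<'E'
from h import *
o,r=st();im=camera('wrist')[:,:,::-1].copy();cv2.imwrite('pics/w2.png',im[160:400,160:480].repeat(2,0).repeat(2,1));print(wproj([o['position'],o['position']+r.apply([.01,0,0])]))
E
```

```text
time: 2.4
position: [0.4788, 0.3085, 0.0189]
tool_rot: [0.164, 0.683, -0.151, 0.696]
ft_force: [-0.7, 0.1, 0.3]
grip_width: 0.0615
time: 2.98
position: [0.4745, 0.3057, 0.1949]
tool_rot: [0.163, 0.684, -0.152, 0.695]
ft_force: [-0.0, -0.1, -1.4]
grip_width: 0.0272
t2.98 p [0.4745 0.3057 0.1949] F [-0.02 -0.13 -1.42] w0.0272 
axes x,y,z:
 [[ 0.019  0.012 -1.   ]
 [ 0.434  0.901  0.019]
 [ 0.901 -0.434  0.012]] q [ 0.37  0.49  1.64  0.01  0.99 -0.75]
[[320.17585084 306.16045863]
 [320.15678024 297.22873576]]
```

View pics/w2.png

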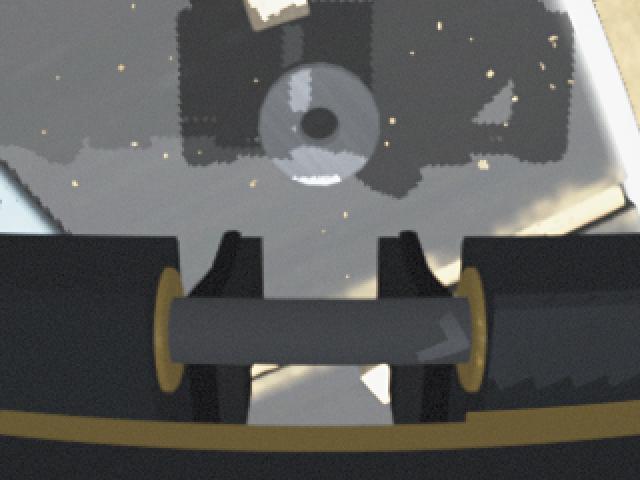

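The fingers were too slow, so I lifted before they shut. The ring is still on the table at full-image pixel (319.5,221). Retry, with more closing rows.

```bash
python3 - <<'E'
from h import *
p=wonz((319.5,221),.016);print(p);rows([p[0],p[1],.0145])
E
python3 -m inch '[[[4,0,0,0,1],[4,0,0,0,1],[3,0,0,0,1],[2,0,0,0,1],[0,0,0,0,1],[0,0,0,0,1],[0,0,0,0,1],[0,0,0,0,1]]]';python3 - <<'E'
from h import *
p=wonz((319.5,221),.016);st()
E
```

```text
[0.47659343 0.30793005 0.016     ]
shift tool cm [18.04 -0.1  -0.16]
time: 3.7
position: [0.4755, 0.3066, 0.055]
tool_rot: [0.162, 0.686, -0.153, 0.693]
ft_force: [-0.3, -0.0, 0.3]
grip_width: 0.0715
t3.70 p [0.4755 0.3066 0.055 ] F [-0.31 -0.02  0.26] w0.0715 
axes x,y,z:
 [[ 0.013  0.01  -1.   ]
 [ 0.434  0.901  0.014]
 [ 0.901 -0.434  0.007]] q [ 0.37  0.71  1.73  0.01  0.69 -0.75]
```

```bash
python3 -m inch '[[[1.5,0,0,0,1],[1.5,0.1,0,0,1],[0.7,0,0,0,1],[0.2,0,0,0,1],[0,0,0,0,1]]]';python3 - <<'E'
from h import *
rows([.4766,.3079,.0145]);
E
```

```text
time: 4.12
position: [0.4813, 0.3099, 0.0216]
tool_rot: [0.164, 0.682, -0.15, 0.697]
ft_force: [-0.0, -0.2, -0.3]
grip_width: 0.087
shift tool cm [ 0.69 -0.4  -0.34]
```

```bash
python3 -m inch '[[[0.8,-0.4,-0.4,0,1],[0.2,0,0,0,1],[0,0,0,0,1]]]';python3 - <<'E'
from h import *
st();rows([.4766,.3079,.0145]);
E
```

```text
time: 4.37
position: [0.4784, 0.3092, 0.0144]
tool_rot: [0.166, 0.68, -0.149, 0.699]
ft_force: [-0.3, 0.5, -1.0]
grip_width: 0.0869
t4.37 p [0.4784 0.3092 0.0144] F [-0.32  0.45 -0.97] w0.0869 
axes x,y,z:
 [[ 0.031  0.017 -0.999]
 [ 0.433  0.901  0.029]
 [ 0.901 -0.434  0.021]] q [ 0.38  0.78  1.74  0.01  0.59 -0.75]
shift tool cm [-0.02 -0.19 -0.11]
```

```bash
python3 -m inch '[[[0,-0.1,-0.1,0,0.3],[0,0,0,0,0.3],[0,0,0,0,0.3],[0,0,0,0,0.3],[0,0,0,0,0.3],[0,0,0,0,0.3],[0,0,0,0,0.3],[0,0,0,0,0.3]]]' 25; python3 -m inch '[[[-1,0,0,0,0.3],[-2.5,0,0,0,0.3],[-3,0,0,0,0.3],[-3.5,0,0,0,0.3],[-3.5,0,0,0,0.3],[-3.5,0,0,0,0.3],[-3.5,0,0,0,0.3],[-2,0,0,0,0.3]]]';python3 - <<'E'
from h import *
st();rows([.495,.08,.225]);
E
```

```text
time: 5.03
position: [0.4788, 0.3093, 0.0171]
tool_rot: [0.166, 0.679, -0.148, 0.7]
ft_force: [0.6, -1.0, 0.3]
grip_width: 0.0543
time: 5.7
position: [0.4646, 0.3024, 0.2456]
tool_rot: [0.162, 0.686, -0.153, 0.693]
ft_force: [1.2, 1.0, -3.2]
grip_width: 0.0545
t5.70 p [0.4646 0.3024 0.2456] F [ 1.24  1.02 -3.24] w0.0545 
axes x,y,z:
 [[ 0.013  0.01  -1.   ]
 [ 0.434  0.901  0.014]
 [ 0.901 -0.434  0.007]] q [ 0.37  0.41  1.61  0.    1.11 -0.75]
shift tool cm [  1.88 -18.74  12.39]
```

```bash
python3 -m inch '[[[0.2,-2.5,2.4,0,0.3],[0.2,-2.5,2.4,0,0.3],[0.2,-2.5,2.4,0,0.3],[0.2,-2.5,2.4,0,0.3],[0.2,-2.5,2.4,0,0.3],[0.2,-2.5,2.4,0,0.3],[0.2,-2.5,2.4,0,0.3],[0.2,-2.5,2.4,0,0.3]]]' 25; python3 -m inch '[[[0,0,0,0,0.3],[0,0,0,0,0.3],[0,0,0,0,0.3]]]';python3 - <<'E'
from h import *
o,r=st();im=camera('wrist')[:,:,::-1].copy();cv2.imwrite('pics/w3.png',cv2.resize(im[130:370,160:480],(0,0),fx=2.5,fy=2.5,interpolation=cv2.INTER_CUBIC));print(wproj([o['position'],[.509,.0535,.17],[.509,.0535,.108]]))
E
```

```text
time: 6.37
position: [0.5515, 0.0387, 0.2392]
tool_rot: [0.161, 0.683, -0.143, 0.698]
ft_force: [1.1, 0.9, -2.8]
grip_width: 0.0543
time: 6.62
position: [0.5529, 0.0305, 0.2391]
tool_rot: [0.163, 0.681, -0.148, 0.698]
ft_force: [-0.5, 0.0, -2.8]
grip_width: 0.0544
t6.62 p [0.5529 0.0305 0.2391] F [-0.52  0.02 -2.76] w0.0544 
axes x,y,z:
 [[ 0.028  0.016 -0.999]
 [ 0.429  0.903  0.026]
 [ 0.903 -0.429  0.018]] q [-0.16  0.41  1.63  0.02  1.08 -1.3 ]
[[320.13818369 308.16690096]
 [320.59927837 178.91898006]
 [318.33621144 169.96672017]]
```

View pics/w3.png

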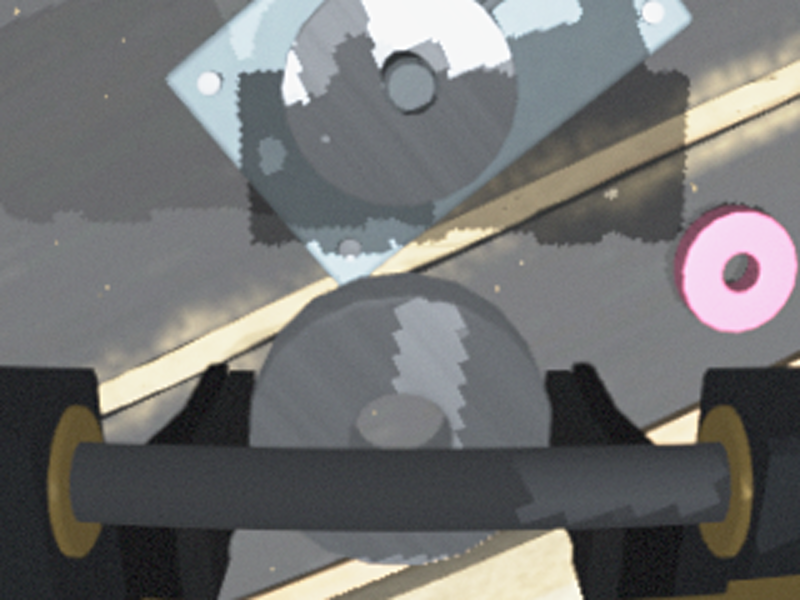

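The spindle tip is at crop (411,83), which is about (324.4,163.2) full. The held ring's top face runs from crop x 250–550 and y 298–563, with the upper bore edge at y≈392.

Run:
```python
from h import *
o,r=st()
F=lambda u,v:np.array([160+(u+.5)/2.5-.5,130+(v+.5)/2.5-.5])
tip=wonz(F(411,83),.170);pan=wonz(F(400,93),.108);print('tip',tip,'pan',pan)
p=o['position']
for h in(-.002,.001,.003):
  for dz in(-.004,-.002,0,.002,.004):
    q=lambda y,z:wproj([p+r.apply([h,y,z+dz])])[0]
    print(h,dz,'top',q(0,-.028)[1].round(1),'bot',q(0,.028)[1].round(1),'boretop',q(0,-.009)[1].round(1),'l/r',q(-.028,0)[0].round(1),q(.028,0)[0].round(1))
print('obs top',F(0,298)[1],'bot',F(0,563)[1],'bore',F(0,392)[1],'lr',F(250,0)[0],F(550,0)[0])
```

```text
t6.67 p [0.5525 0.0311 0.239 ] F [-0.18  0.45 -3.17] w0.0544 
axes x,y,z:
 [[ 0.027  0.016 -1.   ]
 [ 0.428  0.903  0.026]
 [ 0.903 -0.428  0.017]] q [-0.16  0.41  1.63  0.02  1.08 -1.3 ]
tip [0.50128969 0.05940892 0.17      ] pan [0.50733405 0.05542406 0.108     ]
-0.002 -0.004 top 238.3 bot 354.6 boretop 281.3 l/r 257.5 384.5
-0.002 -0.002 top 243.0 bot 358.1 boretop 285.6 l/r 257.8 384.2
-0.002 0 top 247.6 bot 361.6 boretop 289.9 l/r 258.1 384.0
-0.002 0.002 top 252.2 bot 365.1 boretop 294.2 l/r 258.3 383.7
-0.002 0.004 top 256.8 bot 368.5 boretop 298.4 l/r 258.6 383.4
0.001 -0.004 top 236.6 bot 351.3 boretop 278.8 l/r 258.6 383.5
0.001 -0.002 top 241.2 bot 354.8 boretop 283.1 l/r 258.8 383.2
0.001 0 top 245.7 bot 358.2 boretop 287.3 l/r 259.1 382.9
0.001 0.002 top 250.2 bot 361.7 boretop 291.5 l/r 259.3 382.6
0.001 0.004 top 254.7 bot 365.1 boretop 295.7 l/r 259.6 382.4
0.003 -0.004 top 235.4 bot 349.1 boretop 277.2 l/r 259.2 382.8
0.003 -0.002 top 240.0 bot 352.6 boretop 281.5 l/r 259.5 382.5
0.003 0 top 244.5 bot 356.0 boretop 285.7 l/r 259.7 382.2
0.003 0.002 top 248.9 bot 359.4 boretop 289.8 l/r 260.0 382.0
0.003 0.004 top 253.4 bot 362.8 boretop 293.9 l/r 260.2 381.7
obs top 248.9 bot 354.9 bore 286.5 lr 259.7 379.7
```

Run:
```python
from h import *
rows([.5004,.0598,.215])
```

```text
shift tool cm [ 2.3   0.3  -5.98]
```

```bash
python3 -m inch '[[[0.5,0.1,-1.5,0,0.3],[0.5,0.1,-1.5,0,0.3],[0.5,0.1,-1.5,0,0.3],[0.5,0,-1.2,0,0.3],[0,0,0,0,0.3],[0,0,0,0,0.3]]]' 25;python3 - <<'E'
from h import *
st();rows([.5004,.0598,.215])
E
```

```text
time: 7.17
position: [0.4977, 0.0665, 0.2184]
tool_rot: [0.16, 0.683, -0.144, 0.698]
ft_force: [-0.2, 0.2, -2.6]
grip_width: 0.0543
t7.17 p [0.4977 0.0665 0.2184] F [-0.17  0.16 -2.58] w0.0543 
axes x,y,z:
 [[ 0.026  0.018 -0.999]
 [ 0.419  0.907  0.027]
 [ 0.908 -0.42   0.017]] q [-0.1   0.37  1.77  0.02  0.97 -1.25]
shift tool cm [ 0.34 -0.5   0.52]
```

```bash
python3 -m inch '[[[0.2,-0.4,0.4,0,0.3],[0,0,0,0,0.3],[0,0,0,0,0.3]]]' 25;python3 - <<'E'
from h import *
st();rows([.5004,.0598,.215])
E
```

```text
time: 7.42
position: [0.5016, 0.0619, 0.2174]
tool_rot: [0.159, 0.682, -0.142, 0.7]
ft_force: [0.1, -0.2, -3.1]
grip_width: 0.0546
t7.42 p [0.5016 0.0619 0.2174] F [ 0.05 -0.24 -3.11] w0.0546 
axes x,y,z:
 [[ 0.03   0.017 -0.999]
 [ 0.416  0.909  0.028]
 [ 0.909 -0.417  0.02 ]] q [-0.11  0.38  1.77  0.02  0.97 -1.27]
shift tool cm [ 0.24 -0.25 -0.03]
```

```bash
python3 -m inch '[[[0.4,-0.2,0,0,0.3],[0,0,0,0,0.3],[0,0,0,0,0.3],[0,0,0,0,0.3]]]' 25;python3 - <<'E'
from h import *
for i in range(3):st()[0]
rows([.5004,.0598,.215])
im=camera('wrist')[:,:,::-1].copy();a=cv2.resize(im[230:370,250:390],(0,0),fx=3,fy=3,interpolation=cv2.INTER_CUBIC)
s=camera('scene')[:,:,::-1][150:290,250:360];b=cv2.resize(s,(330,420),interpolation=cv2.INTER_CUBIC)
print(a.shape);cv2.imwrite('pics/w4.png',np.hstack([a,b]))
E
```

```text
time: 7.75
position: [0.5033, 0.0586, 0.2134]
tool_rot: [0.16, 0.681, -0.143, 0.701]
ft_force: [0.4, 0.0, -3.0]
grip_width: 0.0547
t7.75 p [0.5033 0.0586 0.2134] F [ 0.42  0.04 -2.98] w0.0547 
axes x,y,z:
 [[ 0.033  0.017 -0.999]
 [ 0.418  0.908  0.029]
 [ 0.908 -0.418  0.023]] q [-0.12  0.38  1.77  0.03  0.95 -1.27]
t7.75 p [0.5033 0.0586 0.2134] F [ 0.42  0.04 -2.98] w0.0547 
axes x,y,z:
 [[ 0.033  0.017 -0.999]
 [ 0.418  0.908  0.029]
 [ 0.908 -0.418  0.023]] q [-0.12  0.38  1.77  0.03  0.95 -1.27]
t7.75 p [0.5033 0.0586 0.2134] F [ 0.42  0.04 -2.98] w0.0547 
axes x,y,z:
 [[ 0.033  0.017 -0.999]
 [ 0.418  0.908  0.029]
 [ 0.908 -0.418  0.023]] q [-0.12  0.38  1.77  0.03  0.95 -1.27]
shift tool cm [-0.16 -0.01 -0.31]
(420, 420, 3)
```

View pics/w4.png

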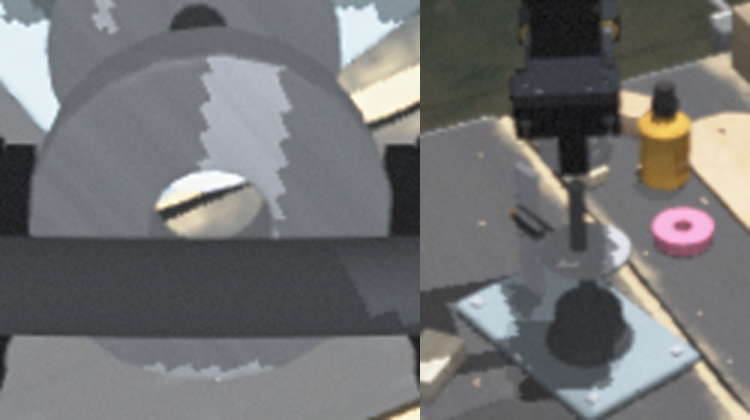

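```bash
python3 -m inch '[[[0.5,0,-0.2,0,0.3],[0.5,0,-0.1,0,0.3],[0,0,0,0,0.3],[0,0,0,0,0.3],[0,0,0,0,0.3]]]' 25;python3 - <<'E'
from h import *
st();rows([.5002,.0598,.195])
E
```

```text
time: 8.27
position: [0.5003, 0.0604, 0.2021]
tool_rot: [0.16, 0.681, -0.143, 0.7]
ft_force: [0.6, -0.8, -2.5]
grip_width: 0.0545
t8.27 p [0.5003 0.0604 0.2021] F [ 0.59 -0.76 -2.52] w0.0545 
axes x,y,z:
 [[ 0.032  0.017 -0.999]
 [ 0.418  0.908  0.029]
 [ 0.908 -0.418  0.022]] q [-0.11  0.4   1.79  0.03  0.92 -1.27]
shift tool cm [ 0.71 -0.07  0.  ]
```

```bash
for i in 1; do python3 -m inch '[[[0.5,0,0,0,0.3],[0.5,0,-0.05,0,0.3],[0,0,0,0,0.3],[0,0,0,0,0.3]]]' 25; done; python3 -m inch '[[[0.5,0,0,0,0.3],[0.4,0,-0.05,0,0.3],[0,0,0,0,0.3],[0,0,0,0,0.3]]]' 25;python3 - <<'E'
from h import *
st();rows([.5002,.0598,.175])
E
```

```text
time: 8.6
position: [0.5004, 0.0609, 0.1911]
tool_rot: [0.16, 0.681, -0.143, 0.701]
ft_force: [0.1, 0.4, -2.4]
grip_width: 0.0546
time: 8.93
position: [0.5013, 0.0609, 0.1814]
tool_rot: [0.159, 0.68, -0.143, 0.701]
ft_force: [-0.0, 0.0, -2.1]
grip_width: 0.0544
t8.93 p [0.5013 0.0609 0.1814] F [-0.03  0.03 -2.09] w0.0544 
axes x,y,z:
 [[ 0.035  0.016 -0.999]
 [ 0.417  0.908  0.029]
 [ 0.908 -0.418  0.025]] q [-0.11  0.43  1.81  0.03  0.87 -1.27]
shift tool cm [ 0.63 -0.16 -0.07]
```

```bash
python3 -m inch '[[[0.2,-0.15,-0.05,0,0.3],[0.5,0,-0.05,0,0.3],[0,0,0,0,0.3],[0,0,0,0,0.3]]]' 25;  python3 -m inch '[[[0.5,0,0,0,0.3],[0.5,0,-0.05,0,0.3],[0,0,0,0,0.3],[0,0,0,0,0.3]]]' 25;python3 - <<'E'
from h import *
for i in range(4):
  st() if i==3 else camera('scene')
rows([.5002,.0598,.145])
s=camera('scene')[:,:,::-1][150:290,250:360];cv2.imwrite('pics/s5.png',cv2.resize(s,(0,0),fx=4.2,fy=4.2,interpolation=cv2.INTER_CUBIC))
E
```

```text
time: 9.27
position: [0.5005, 0.0599, 0.1738]
tool_rot: [0.16, 0.679, -0.143, 0.702]
ft_force: [0.4, -0.7, -2.8]
grip_width: 0.0544
time: 9.6
position: [0.5007, 0.0603, 0.1628]
tool_rot: [0.16, 0.679, -0.143, 0.702]
ft_force: [0.5, -0.7, -3.0]
grip_width: 0.0547
t9.75 p [0.5008 0.0603 0.1631] F [ 0.36 -0.63 -3.5 ] w0.0542 
axes x,y,z:
 [[ 0.037  0.016 -0.999]
 [ 0.417  0.908  0.03 ]
 [ 0.908 -0.418  0.027]] q [-0.11  0.46  1.83  0.03  0.82 -1.27]
shift tool cm [ 1.81 -0.12 -0.08]
```

View pics/s5.png

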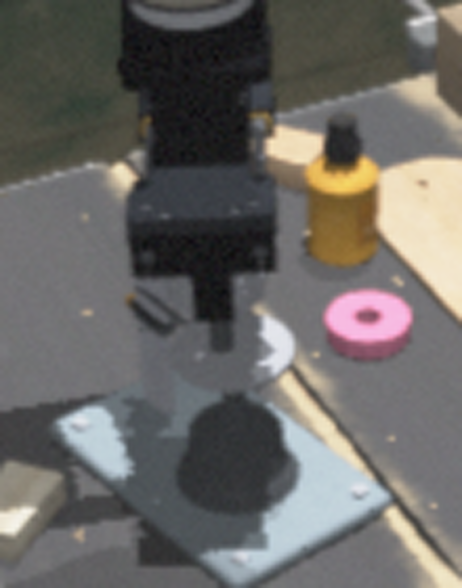

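Threaded: the ring bottom is about 27 mm below the tip height and Fz still equals the ring's weight. Lower to the pan.

```bash
python3 -m inch '[[[0.6,0,-0.05,0,0.3],[0.6,-0.05,-0.05,0,0.3],[0.6,0,0,0,0.3],[0.6,-0.05,-0.05,0,0.3],[0,0,0,0,0.3],[0,0,0,0,0.3]]]' 25;  python3 -m inch '[[[0.4,0,0,0,0.3],[0.4,0,-0.05,0,0.3],[0,0,0,0,0.3],[0,0,0,0,0.3],[0,0,0,0,0.3]]]' 25;python3 - <<'E'
from h import *
st();rows([.5002,.0598,.123])
E
```

```text
time: 10.3
position: [0.5007, 0.0602, 0.1369]
tool_rot: [0.16, 0.678, -0.143, 0.703]
ft_force: [1.2, -0.5, -2.1]
grip_width: 0.0542
time: 10.72
position: [0.5008, 0.0604, 0.1279]
tool_rot: [0.16, 0.678, -0.143, 0.703]
ft_force: [1.0, -0.9, -2.5]
grip_width: 0.0548
t10.72 p [0.5008 0.0604 0.1279] F [ 0.96 -0.88 -2.45] w0.0548 
axes x,y,z:
 [[ 0.04   0.016 -0.999]
 [ 0.417  0.908  0.031]
 [ 0.908 -0.418  0.029]] q [-0.11  0.52  1.86  0.03  0.72 -1.28]
shift tool cm [ 0.49 -0.09 -0.05]
```

```bash
python3 -m inch '[[[0.4,-0.05,-0.1,0,0.3],[0.4,0,0,0,0.3],[0,0,0,0,0.3],[0,0,0,0,0.3],[0,0,0,0,0.3]]]' 25;python3 - <<'E'
from h import *
camera('wrist');camera('wrist')
st();rows([.5002,.0598,.120])
E
```

```text
time: 11.13
position: [0.5008, 0.0603, 0.1199]
tool_rot: [0.16, 0.677, -0.143, 0.704]
ft_force: [0.4, 0.2, -0.6]
grip_width: 0.0545
t11.23 p [0.5008 0.0603 0.12  ] F [ 0.3  -0.65 -1.36] w0.0543 
axes x,y,z:
 [[ 0.042  0.015 -0.999]
 [ 0.417  0.908  0.031]
 [ 0.908 -0.418  0.032]] q [-0.11  0.53  1.87  0.03  0.7  -1.28]
shift tool cm [-0.01 -0.07 -0.03]
```

```bash
python3 -m inch '[[[0,0,0,0,0.9],[0,0,0,0,0.9],[0,0,0,0,0.9],[0,0,0,0,0.9],[0,0,0,0,0.9],[0,0,0,0,0.9]]]' 25; python3 -m inch '[[[-1,0,0,0,0.9],[-3,0,0,0,0.9],[-3,0,0,0,0.9],[-4,0,0,0,0.9],[-2,0,0,0,0.9],[0,0,-2,0,0.9],[0,0,-2,0,0.9],[0,0,0,0,0.9]]]';python3 - <<'E'
from h import *
o,r=st()
for n in[2,3]:pass
im=camera('wrist')[:,:,::-1];s=camera('scene')[:,:,::-1][170:280,240:350]
print(wproj([[.5008,.0604,.114],[.647,-.155,.016],[.467,-.162,.016]]))
cv2.imwrite('pics/w6.png',np.hstack([cv2.resize(im,(453,340)),cv2.resize(s,(340,340),interpolation=cv2.INTER_CUBIC)]))
E
```

```text
time: 11.73
position: [0.4998, 0.0609, 0.1206]
tool_rot: [0.16, 0.678, -0.143, 0.703]
ft_force: [0.0, -1.0, 0.2]
grip_width: 0.077
time: 12.4
position: [0.4576, 0.0755, 0.2604]
tool_rot: [0.16, 0.677, -0.143, 0.704]
ft_force: [-0.9, -0.4, -0.2]
grip_width: 0.0785
t12.40 p [0.4576 0.0755 0.2604] F [-0.9  -0.42 -0.16] w0.0785 
axes x,y,z:
 [[ 0.043  0.016 -0.999]
 [ 0.419  0.908  0.032]
 [ 0.907 -0.42   0.032]] q [-0.09  0.26  1.82  0.02  1.03 -1.24]
[[319.52406555 272.57751664]
 [219.96990842 395.29493503]
 [142.29414554 289.67392404]]
```

View pics/w6.png

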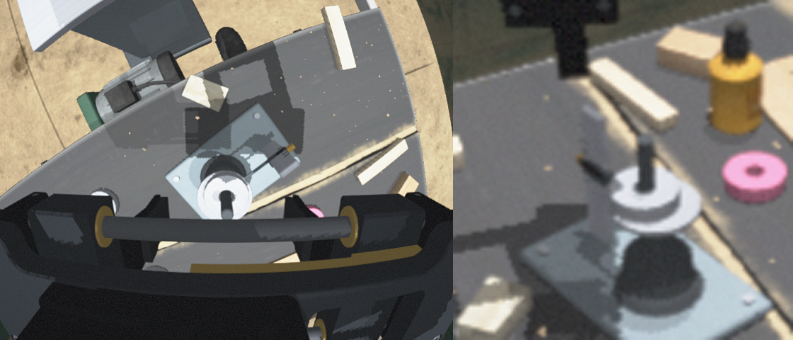

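Ring 1 lies flat on the pan around the spindle (scene crop (640,190)). Next ring is C, at top pixel (368,299).

```bash
python3 -m inch '[[[0,-2.7,2,0,1],[0,-2.7,2,0,1],[0,-2.7,1.5,0,1],[0,-2.7,1.5,0,1],[0.5,-2.7,1.5,0,1],[1.5,-2.7,1,0,1],[2,-2,1,0,1],[2,-1,1,0,1]]]' 25;python3 - <<'E'
from h import *
st();rows([.477,-.166,.13])
E
```

```text
time: 13.17
position: [0.5001, -0.1612, 0.2001]
tool_rot: [0.156, 0.67, -0.142, 0.712]
ft_force: [0.3, 0.1, 0.6]
grip_width: 0.0868
t13.17 p [ 0.5001 -0.1612  0.2001] F [0.31 0.14 0.56] w0.0868 
axes x,y,z:
 [[ 0.062  0.007 -0.998]
 [ 0.411  0.911  0.032]
 [ 0.909 -0.413  0.054]] q [-0.55  0.42  1.76  0.05  0.92 -1.72]
shift tool cm [ 6.85 -1.61 -2.28]
```

```bash
python3 -m inch '[[[1,-0.3,-0.5,0,1],[1.5,-0.4,-0.6,0,1],[1.5,-0.4,-0.6,0,1],[1.5,-0.3,-0.5,0,1],[0.8,0,0,0,1],[0,0,0,0,1],[0,0,0,0,1]]]' 25;cat >> h.py <<'E'
def findring(guess,z=.016,save=None):
    im=camera('wrist');g=cv2.cvtColor(im,cv2.COLOR_RGB2GRAY).astype(np.float32)
    g=cv2.GaussianBlur(g,(0,0),1.);gx=cv2.Sobel(g,-1,1,0);gy=cv2.Sobel(g,-1,0,1)
    t=np.linspace(0,2*np.pi,90,endpoint=False);c=camera_info('wrist')
    best=[]
    def score(x,y):
        s=0
        for rad,zz in((.009,z),(.028,z)):
            P=np.c_[x+rad*np.cos(t),y+rad*np.sin(t),0*t+zz];u=wproj(P);C=wproj([[x,y,zz]])[0]
            n=u-C;n/=np.linalg.norm(n,axis=1)[:,None]
            G=cv2.remap(gx,u[:,:1].astype(np.float32),u[:,1:].astype(np.float32),1)[:,0]*n[:,0]+cv2.remap(gy,u[:,:1].astype(np.float32),u[:,1:].astype(np.float32),1)[:,0]*n[:,1]
            s+=np.mean(np.clip(G if rad<.01 else -G,-30,80))
        return s
    c0=np.array(guess[:2]);
    for step,n in((.002,10),(.0005,5)):
        L=[(score(c0[0]+i*step,c0[1]+j*step),c0[0]+i*step,c0[1]+j*step) for i in range(-n,n+1) for j in range(-n,n+1)]
        b=max(L);c0=np.array(b[1:])
    print('ring',c0.round(4),'score',b[0],'px',wproj([[*c0,z]]))
    if save:
        q=im[:,:,::-1].copy()
        for rad in(.009,.028):
            cv2.polylines(q,[wproj(np.c_[c0[0]+rad*np.cos(t),c0[1]+rad*np.sin(t),0*t+z]).round().astype(int)],True,(0,0,255),1)
        cv2.imwrite(save,q)
    return c0
E
python3 - <<'E'
from h import *
st();c=findring([.4636,-.1596],save='pics/w7.png');rows([*c,.0145])
E
```

```text
time: 13.75
position: [0.483, -0.1773, 0.1254]
tool_rot: [0.16, 0.67, -0.146, 0.71]
ft_force: [-0.6, 0.4, -0.5]
grip_width: 0.087
t13.75 p [ 0.483  -0.1773  0.1254] F [-0.65  0.36 -0.48] w0.0870 
axes x,y,z:
 [[ 0.06   0.006 -0.998]
 [ 0.421  0.906  0.031]
 [ 0.905 -0.422  0.052]] q [-0.59  0.53  1.85  0.06  0.72 -1.77]
ring [ 0.4641 -0.1611] score 149.16166342237403 px [[325.43308156 202.02624458]]
shift tool cm [10.99  0.33 -3.01]
```

```bash
python3 -m inch '[[[1.2,0,-0.6,0,1],[1.5,0.1,-0.7,0,1],[1.5,0.1,-0.7,0,1],[1.5,0,-0.5,0,1],[1,0,-0.2,0,1],[0,0,0,0,1],[0,0,0,0,1]]]';python3 - <<'E'
from h import *
st();rows([.4641,-.1611,.0145])
E
```

```text
time: 14.38
position: [0.4737, -0.1682, 0.0619]
tool_rot: [0.155, 0.662, -0.147, 0.718]
ft_force: [0.4, -0.5, -0.1]
grip_width: 0.087
t14.38 p [ 0.4737 -0.1682  0.0619] F [ 0.38 -0.53 -0.11] w0.0870 
axes x,y,z:
 [[ 0.08  -0.006 -0.997]
 [ 0.417  0.908  0.028]
 [ 0.905 -0.418  0.075]] q [-0.59  0.64  1.93  0.08  0.5  -1.8 ]
shift tool cm [ 4.65  0.11 -1.52]
```

```bash
python3 -m inch '[[[-4,0,0,0,1],[-4,0,0,0,1],[-4,0,0,0,1],[-4,0,0,0,1],[0,0,0,0,1],[0,0,0,0,1]]]';python3 - <<'E'
from h import *
st()
E
```

```text
time: 14.88
position: [0.4644, -0.1689, 0.2282]
tool_rot: [0.155, 0.663, -0.147, 0.717]
ft_force: [-0.7, 0.3, -1.2]
grip_width: 0.0867
t14.88 p [ 0.4644 -0.1689  0.2282] F [-0.67  0.3  -1.25] w0.0867 
axes x,y,z:
 [[ 0.077 -0.005 -0.997]
 [ 0.416  0.909  0.027]
 [ 0.906 -0.417  0.072]] q [-0.6   0.33  1.81  0.05  0.93 -1.77]
```

```bash
python3 - <<'E'
from h import *
rows([.4641,-.1611,.0145])
E
python3 -m inch '[[[4,0.1,-0.2,0,1],[4,0.1,-0.2,0,1],[4,0.1,-0.2,0,1],[3.5,0,-0.2,0,1],[0,0,0,0,1],[0,0,0,0,1],[0,0,0,0,1]]]';python3 - <<'E'
from h import *
st();rows([.4641,-.1611,.0145])
E
```

```text
shift tool cm [21.3   0.11 -1.89]
time: 15.47
position: [0.4787, -0.1682, 0.0743]
tool_rot: [0.152, 0.656, -0.149, 0.724]
ft_force: [0.5, -0.4, 0.3]
grip_width: 0.0873
t15.47 p [ 0.4787 -0.1682  0.0743] F [ 0.51 -0.43  0.3 ] w0.0873 
axes x,y,z:
 [[ 0.094 -0.017 -0.995]
 [ 0.415  0.91   0.024]
 [ 0.905 -0.415  0.092]] q [-0.58  0.61  1.93  0.08  0.52 -1.79]
shift tool cm [ 5.81 -0.1  -2.17]
```

```bash
python3 -m inch '[[[1,0,-0.5,0,1],[1,0,-0.5,0,1],[1,0,-0.4,0,1],[1,0,-0.4,0,1],[0.5,0,-0.2,0,1],[0,0,0,0,1],[0,0,0,0,1]]]';python3 - <<'E'
from h import *
st();rows([.4641,-.1611,.0145])
E
```

```text
time: 16.05
position: [0.4744, -0.1667, 0.0423]
tool_rot: [0.147, 0.645, -0.153, 0.734]
ft_force: [-0.1, 0.8, 0.4]
grip_width: 0.0873
t16.05 p [ 0.4744 -0.1667  0.0423] F [-0.1   0.79  0.43] w0.0873 
axes x,y,z:
 [[ 0.121 -0.034 -0.992]
 [ 0.414  0.91   0.019]
 [ 0.902 -0.413  0.124]] q [-0.58  0.67  1.97  0.1   0.38 -1.82]
shift tool cm [ 2.62  0.03 -1.5 ]
```

```bash
python3 -m inch '[[[-1,0,1,0,1],[-1,0,1,0,1],[-1,0,1,0,1],[-1,0,1,0,1]]]';python3 - <<'E'
from h import *
st()
E
python3 -m inch '[[[-1,0,0,0,1],[-1,0,0,0,1],[-1,0,0,0,1],[-1,0,0,0,1]]]';python3 - <<'E'
from h import *
st()
E
```

```text
time: 16.38
position: [0.5054, -0.1816, 0.092]
tool_rot: [0.147, 0.645, -0.153, 0.734]
ft_force: [1.0, 0.5, -0.2]
grip_width: 0.0873
t16.38 p [ 0.5054 -0.1816  0.092 ] F [ 0.98  0.49 -0.23] w0.0873 
axes x,y,z:
 [[ 0.121 -0.034 -0.992]
 [ 0.414  0.91   0.019]
 [ 0.902 -0.413  0.124]] q [-0.57  0.6   1.87  0.07  0.56 -1.77]
time: 16.72
position: [0.505, -0.183, 0.1404]
tool_rot: [0.145, 0.64, -0.154, 0.738]
ft_force: [-0.0, 0.1, 0.4]
grip_width: 0.0871
t16.72 p [ 0.505  -0.183   0.1404] F [-0.03  0.14  0.43] w0.0871 
axes x,y,z:
 [[ 0.132 -0.042 -0.99 ]
 [ 0.413  0.91   0.017]
 [ 0.901 -0.412  0.138]] q [-0.58  0.51  1.84  0.06  0.66 -1.76]
```

```bash
python3 -m inch '[[[0,0,0,0,1],[0,0,0,0,1],[0,0,0,0,1],[0,0,0,0,1]]]' >/dev/null;python3 - <<'E'
from h import *
st()
E
python3 -m inch '[[[0,0,0,0.12,1],[0,0,0,0.12,1],[0,0,0,0.12,1],[0,0,0,0.12,1]]]' >/dev/null;python3 - <<'E'
from h import *
st()
E
```

```text
t17.05 p [ 0.5056 -0.1834  0.1445] F [ 0.25 -0.14 -0.07] w0.0868 
axes x,y,z:
 [[ 0.138 -0.046 -0.989]
 [ 0.413  0.91   0.015]
 [ 0.9   -0.411  0.144]] q [-0.58  0.5   1.84  0.06  0.66 -1.76]
t17.38 p [ 0.504  -0.1824  0.1417] F [0.56 0.38 0.41] w0.0869 
axes x,y,z:
 [[ 0.133 -0.042 -0.99 ]
 [ 0.793  0.603  0.08 ]
 [ 0.594 -0.796  0.114]] q [-0.58  0.5   1.85  0.06  0.66 -1.27]
```

```bash
python3 -m inch '[[[0,0,0,0.12,1],[0,0,0,0.12,1],[0,0,0,0.12,1],[0,0,0,0.12,1],[0,0,0,0.12,1],[0,0,0,0.12,1],[0,0,0,0.12,1],[0,0,0,0.12,1]]]' >/dev/null;python3 - <<'E'
from h import *
st()
E
python3 -m inch '[[[0,0,0,0.12,1],[0,0,0,0.12,1],[0,0,0,0.12,1],[0,0,0,0.12,1],[0,0,0,0.12,1],[0,0,0,0.12,1],[0,0,0,0.12,1],[0,0,0,0.12,1]]]' >/dev/null;python3 - <<'E'
from h import *
st()
E
```

```text
t18.05 p [ 0.5    -0.1801  0.1343] F [-0.6   0.1   0.85] w0.0874 
axes x,y,z:
 [[ 0.119 -0.034 -0.992]
 [ 0.931 -0.344  0.123]
 [-0.346 -0.938 -0.01 ]] q [-0.58  0.51  1.85  0.06  0.66 -0.27]
t18.72 p [ 0.4961 -0.1777  0.1269] F [ 0.2  -0.19  0.58] w0.0870 
axes x,y,z:
 [[ 0.106 -0.025 -0.994]
 [ 0.213 -0.976  0.047]
 [-0.971 -0.217 -0.098]] q [-0.58  0.53  1.86  0.06  0.66  0.73]
```

```bash
python3 -m inch '[[[0,0,0,0.12,1],[0,0,0,0.12,1],[0,0,0,0.12,1],[0,0,0,0.12,1],[0,0,0,0.12,1],[0,0,0,0.1,1],[0,0,0,0,1]]]' >/dev/null;python3 - <<'E'
from h import *
st();rows([.4641,-.1611,.06])
E
```

```text
t19.30 p [ 0.4928 -0.1757  0.1206] F [-1.47  0.06  0.62] w0.0870 
axes x,y,z:
 [[ 0.094 -0.018 -0.995]
 [-0.492 -0.87  -0.031]
 [-0.866  0.492 -0.09 ]] q [-0.58  0.54  1.86  0.06  0.66  1.46]
shift tool cm [5.73 0.32 3.75]
```

```bash
python3 -m inch '[[[2,0.1,1.2,0,1],[2,0.1,1.2,0,1],[1.5,0.1,1,0,1],[0,0,0,0,1]]]' >/dev/null;python3 - <<'E'
from h import *
st();rows([.4641,-.1611,.0145])
E
```

```text
t19.63 p [ 0.4678 -0.1634  0.0604] F [-0.83  0.06 -0.44] w0.0867 
axes x,y,z:
 [[ 0.096 -0.019 -0.995]
 [-0.482 -0.876 -0.03 ]
 [-0.871  0.482 -0.094]] q [-0.58  0.63  1.96  0.08  0.45  1.42]
shift tool cm [4.53 0.12 0.86]
```

```bash
python3 -m inch '[[[2,0.1,0.4,0,1],[1.5,0,0.3,0,1],[0.6,0,0.1,0,1],[0,0,0,0,1],[0,0,0,0,1]]]' >/dev/null;python3 - <<'E'
from h import *
st();rows([.4641,-.1611,.0155])
E
```

```text
t20.05 p [ 0.4665 -0.1625  0.0177] F [-0.9  -0.49 -0.44] w0.0870 
axes x,y,z:
 [[ 0.098 -0.02  -0.995]
 [-0.475 -0.88  -0.029]
 [-0.875  0.475 -0.095]] q [-0.58  0.73  1.98  0.11  0.34  1.38]
shift tool cm [ 0.19 -0.    0.29]
```

```bash
python3 -m inch '[[[0.15,0,0.2,0,0.3],[0,0,0,0,0.3],[0,0,0,0,0.3],[0,0,0,0,0.3],[0,0,0,0,0.3],[0,0,0,0,0.3],[0,0,0,0,0.3],[0,0,0,0,0.3]]]' 25; python3 -m inch '[[[-1,0,0,0,0.3],[-2.5,0,0,0,0.3],[-3,0,-0.3,0,0.3],[-3.5,0,-0.3,0,0.3],[-3.5,0,-0.3,0,0.3],[-3.5,0,-0.3,0,0.3],[-3.5,0,-0.3,0,0.3],[-2,0,0,0,0.3]]]';python3 - <<'E'
from h import *
st();p=np.array([.5013,.0594,.225]);rows(p+R.from_quat(robot.get_obs()['tool_rot']).apply([0,0,.05]))
E
```

```text
time: 20.72
position: [0.4674, -0.1629, 0.0195]
tool_rot: [0.722, -0.172, -0.647, -0.174]
ft_force: [-0.0, -0.0, -2.1]
grip_width: 0.0544
time: 21.38
position: [0.4506, -0.1616, 0.2505]
tool_rot: [0.715, -0.17, -0.655, -0.176]
ft_force: [0.6, 0.0, -2.2]
grip_width: 0.0547
t21.38 p [ 0.4506 -0.1616  0.2505] F [ 0.64  0.03 -2.18] w0.0547 
axes x,y,z:
 [[ 0.084 -0.013 -0.996]
 [-0.474 -0.88  -0.029]
 [-0.876  0.475 -0.08 ]] q [-0.6   0.28  1.82  0.04  0.97  1.44]
shift tool cm [  2.68 -21.77  11.26]
```

```bash
python3 -m inch '[[[0,-2.7,1.4,0,0.3],[0,-2.7,1.4,0,0.3],[0.2,-2.7,1.4,0,0.3],[0.3,-2.7,1.4,0,0.3],[0.3,-2.7,1.4,0,0.3],[0.3,-2.7,1.4,0,0.3],[0.3,-2.5,1.4,0,0.3],[0.3,-1.5,1,0,0.3]]]' 25; python3 -m inch '[[[0,0,0,0,0.3],[0,0,0,0,0.3],[0,0,0,0,0.3]]]'
python3 - <<'E'
from h import *
o,r=st();im=camera('wrist')[:,:,::-1].copy();cv2.imwrite('pics/w8raw.png',im)
g=im.copy();t=np.linspace(0,6.283,60)
for dz,col in((0.0047,(0,0,255)),):
  for rad in(.028,.009):
    P=np.array([o['position']+r.apply([.0035,rad*np.cos(a),dz+rad*np.sin(a)]) for a in t])
    cv2.polylines(g,[wproj(P).round().astype(int)],True,col,1)
print(wproj([[.5013,.0594,.16]]))
cv2.polylines(g,[wproj(np.c_[.5013+.007*np.cos(t),.0594+.007*np.sin(t),0*t+.16]).round().astype(int)],True,(0,0,255),1)
cv2.imwrite('pics/w8.png',cv2.resize(g[110:370,160:480],(0,0),fx=2.3,fy=2.3,interpolation=cv2.INTER_CUBIC))
E
```

```text
time: 22.05
position: [0.4528, 0.0694, 0.2396]
tool_rot: [0.72, -0.178, -0.646, -0.177]
ft_force: [-0.0, 0.1, -3.1]
grip_width: 0.0546
time: 22.3
position: [0.4482, 0.0732, 0.2391]
tool_rot: [0.719, -0.176, -0.649, -0.174]
ft_force: [0.6, 0.1, -2.9]
grip_width: 0.0545
t22.30 p [0.4482 0.0732 0.2391] F [ 0.62  0.11 -2.9 ] w0.0545 
axes x,y,z:
 [[ 0.095 -0.027 -0.995]
 [-0.48  -0.877 -0.023]
 [-0.872  0.479 -0.096]] q [-0.07  0.26  1.9  -0.03  0.89  2.02]
[[299.71266028 185.1353536 ]]
```

View pics/w8.png

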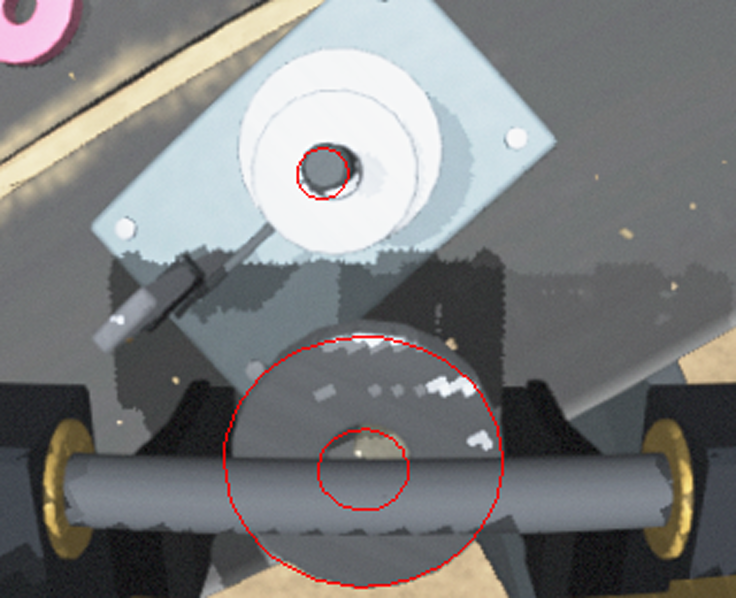

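The wrist view shows ring 1 flat on the pan with the spindle tip at crop (324,167). The held ring's outline matches the overlay (dz ≈ +4.5 mm). Move above the spindle.

Run:
```python
from h import *
rows([.5048,.0575,.205])
```

```text
shift tool cm [ 3.98 -1.29 -5.33]
```

```bash
python3 -m inch '[[[0.8,-0.3,-1.1,0,0.3],[0.8,-0.3,-1.1,0,0.3],[0.8,-0.3,-1.1,0,0.3],[0.5,-0.1,-0.8,0,0.3],[0,0,0,0,0.3],[0,0,0,0,0.3]]]' >/dev/null
python3 - <<'E'
from h import *
st();rows([.5048,.0575,.205])
E
```

```text
t22.85 p [0.4959 0.0547 0.2134] F [-0.15 -0.05 -2.15] w0.0547 
axes x,y,z:
 [[ 0.097 -0.029 -0.995]
 [-0.487 -0.873 -0.022]
 [-0.868  0.487 -0.098]] q [-0.1   0.35  1.83 -0.02  0.86  1.99]
shift tool cm [ 0.91 -0.66 -0.56]
```

```bash
python3 -m inch '[[[0.8,-0.55,-0.5,0,0.3],[0,0,0,0,0.3],[0,0,0,0,0.3]]]' >/dev/null
python3 - <<'E'
from h import *
st();rows([.5048,.0575,.195])
E
```

```text
t23.10 p [0.504  0.0565 0.205 ] F [ 0.39 -0.16 -3.62] w0.0541 
axes x,y,z:
 [[ 0.095 -0.029 -0.995]
 [-0.489 -0.872 -0.021]
 [-0.867  0.488 -0.097]] q [-0.1   0.38  1.82 -0.03  0.85  2.  ]
shift tool cm [ 1.   -0.11  0.08]
```

```bash
python3 -m inch '[[[0.6,-0.1,0.05,0,0.3],[0.6,0,0.05,0,0.3],[0.5,0,0.05,0,0.3],[0,0,0,0,0.3],[0,0,0,0,0.3]]]' >/dev/null
python3 - <<'E'
from h import *
st();rows([.5048,.0575,.175])
E
```

```text
t23.52 p [0.5035 0.0588 0.1861] F [-0.14  0.3  -1.89] w0.0542 
axes x,y,z:
 [[ 0.094 -0.028 -0.995]
 [-0.487 -0.873 -0.021]
 [-0.868  0.487 -0.096]] q [-0.09  0.41  1.84 -0.03  0.8   2.01]
shift tool cm [ 1.12  0.07 -0.06]
```

```bash
python3 -m inch '[[[0.2,0.05,-0.1,0,0.3],[0.4,0,0,0,0.3],[0.4,0,0.05,0,0.3],[0,0,0,0,0.3],[0,0,0,0,0.3]]]' >/dev/null
python3 - <<'E'
from h import *
st();camera('scene');camera('scene');st();rows([.5048,.0575,.165])
E
```

```text
t23.93 p [0.5048 0.0578 0.1754] F [-0.56 -0.47 -2.46] w0.0543 
axes x,y,z:
 [[ 0.094 -0.028 -0.995]
 [-0.487 -0.873 -0.021]
 [-0.868  0.487 -0.096]] q [-0.09  0.43  1.85 -0.03  0.77  2.  ]
t24.03 p [0.5048 0.0578 0.1755] F [ 0.44  0.61 -2.08] w0.0548 
axes x,y,z:
 [[ 0.094 -0.028 -0.995]
 [-0.487 -0.873 -0.021]
 [-0.868  0.487 -0.096]] q [-0.09  0.43  1.85 -0.03  0.77  2.  ]
shift tool cm [1.05 0.05 0.09]
```

```bash
python3 -m inch '[[[0.5,0,0.05,0,0.3],[0.5,0,0.05,0,0.3],[0.5,0.05,0.05,0,0.3],[0,0,0,0,0.3],[0,0,0,0,0.3]]]' >/dev/null
python3 - <<'E'
from h import *
st();camera('scene');camera('scene');st();rows([.5048,.0575,.135])
E
```

```text
t24.45 p [0.505  0.0576 0.1591] F [ 0.42 -0.4  -3.18] w0.0543 
axes x,y,z:
 [[ 0.095 -0.029 -0.995]
 [-0.487 -0.873 -0.022]
 [-0.868  0.487 -0.097]] q [-0.1   0.46  1.86 -0.03  0.73  2.01]
t24.55 p [0.505  0.0576 0.1593] F [-0.03 -0.37 -2.46] w0.0546 
axes x,y,z:
 [[ 0.095 -0.029 -0.995]
 [-0.487 -0.873 -0.022]
 [-0.868  0.487 -0.097]] q [-0.1   0.46  1.86 -0.03  0.73  2.01]
shift tool cm [2.42 0.07 0.24]
```

```bash
python3 -m inch '[[[0.6,0,0.05,0,0.3],[0.6,0,0.05,0,0.3],[0.6,0.05,0.05,0,0.3],[0.5,0,0.05,0,0.3],[0,0,0,0,0.3],[0,0,0,0,0.3]]]' >/dev/null; python3 -m inch '[[[0.4,0,0.05,0,0.3],[0.3,0,0.05,0,0.3],[0,0,0,0,0.3],[0,0,0,0,0.3],[0,0,0,0,0.3]]]'
python3 - <<'E'
from h import *
camera('scene');camera('scene');st();rows([.5048,.0575,.127])
E
```

```text
time: 25.47
position: [0.5057, 0.0575, 0.1267]
tool_rot: [0.719, -0.179, -0.648, -0.177]
ft_force: [-0.7, -0.1, -1.0]
grip_width: 0.0543
t25.57 p [0.5057 0.0575 0.1267] F [-0.61 -0.14 -1.2 ] w0.0548 
axes x,y,z:
 [[ 0.097 -0.029 -0.995]
 [-0.487 -0.873 -0.022]
 [-0.868  0.486 -0.099]] q [-0.09  0.51  1.89 -0.03  0.64  2.01]
shift tool cm [-0.04  0.04  0.08]
```

```bash
python3 -m inch '[[[0.1,0,0,0,0.9],[0,0,0,0,0.9],[0,0,0,0,0.9],[0,0,0,0,0.9],[0,0,0,0,0.9],[0,0,0,0,0.9]]]' 25; python3 -m inch '[[[-1.5,0,-0.1,0,0.9],[-3,0,-0.3,0,0.9],[-3,0,-0.3,0,0.9],[-3,0,-0.3,0,0.9],[0,0,0,0,0.9]]]';python3 - <<'E'
from h import *
o,r=st()
ys=np.array([-.242,.970,0]);xs=np.array([.970,.242,0]);C=np.array([.5085,.054,0])
for nm,T in(('a',C+.086*ys-.12*xs+[0,0,.2]),('b',C+.086*ys-.10*xs+[0,0,.22])):
    # camera position T -> TCP
    tcp=T-r.apply([-.1508,-.0005,-.0703]);print(nm,tcp);rows(tcp)
E
```

```text
time: 26.07
position: [0.5082, 0.0574, 0.1272]
tool_rot: [0.721, -0.179, -0.645, -0.177]
ft_force: [-0.1, 0.2, -1.4]
grip_width: 0.0772
time: 26.48
position: [0.5053, 0.0556, 0.2347]
tool_rot: [0.719, -0.179, -0.648, -0.177]
ft_force: [0.7, -0.2, 0.4]
grip_width: 0.0784
t26.48 p [0.5053 0.0556 0.2347] F [ 0.65 -0.25  0.43] w0.0784 
axes x,y,z:
 [[ 0.097 -0.029 -0.995]
 [-0.487 -0.873 -0.022]
 [-0.868  0.486 -0.099]] q [-0.1   0.34  1.78 -0.02  0.92  1.99]
a [0.32463507 0.13781186 0.04302787]
shift tool cm [17.09  2.04 21.57]
b [0.34403507 0.14265186 0.06302787]
shift tool cm [15.27  0.63 19.92]
```

```bash
python3 -m inch '[[[-0.5,2.5,-2,0,1],[-0.5,3,-2,0,1],[0,3,-2,0,1],[0,3,-1,0,1],[0,2,-1,0,1],[0,0,0,0,1]]]' >/dev/null;python3 - <<'E'
from h import *
o,r=st();s=np.mean([camera('scene').astype(float) for _ in range(4)],0)[:,:,::-1].astype(np.uint8)
cv2.imwrite('pics/sceneB.png',s);a=cv2.imread('pics/scene0.png')
ys=np.array([-.242,.970,0]);xs=np.array([.970,.242,0]);C=np.array([.5085,.054,0])
for z in(.138,.12,.10,.09,.08):print(z,proj('scene',[C+.086*ys-.006*xs+[0,0,z]]).round(1))
f=lambda i:cv2.resize(i[195:260,268:308],(400,650)[0:2],interpolation=cv2.INTER_CUBIC)[:600]
cv2.imwrite('pics/s9.png',np.hstack([f(a),f(s)]))
E
```

```text
t26.98 p [ 0.5104 -0.1055  0.2525] F [0.52 0.09 0.32] w0.0870 
axes x,y,z:
 [[ 0.106 -0.031 -0.994]
 [-0.48  -0.877 -0.024]
 [-0.871  0.479 -0.108]] q [-0.43  0.32  1.75  0.02  0.96  1.63]
0.138 [[281.1 207.5]]
0.12 [[281.6 213.5]]
0.1 [[282.1 220. ]]
0.09 [[282.3 223.3]]
0.08 [[282.6 226.5]]
```

View pics/s9.png

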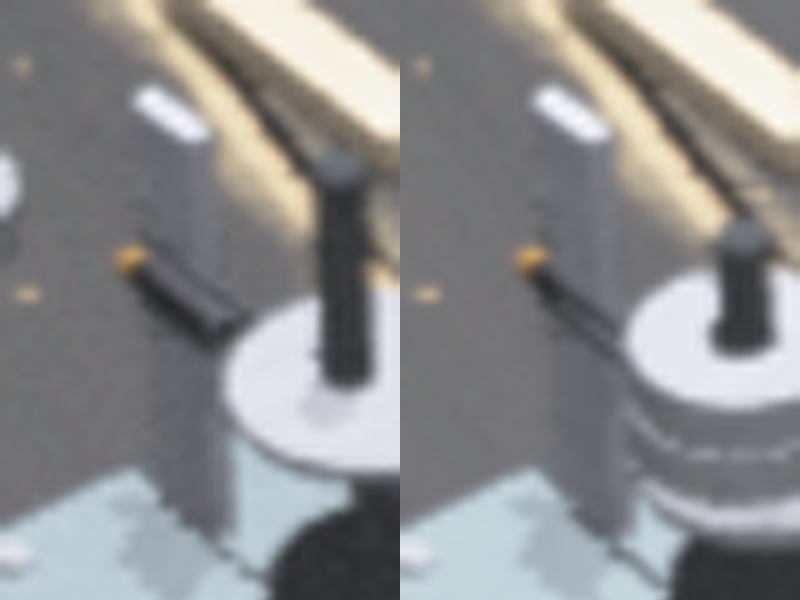

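The orange knob stays fixed, so it belongs to the collar. Work out by projection where the pointer tip should be, and scan the pixels.

Run:
```python
from h import *
ys=np.array([-.242,.970,0]);xs=np.array([.970,.242,0]);C=np.array([.5082,.054,0])
cr=lambda P:((proj('scene',[P])[0]-[268,195])*10+4.5).round(0)
for z in(.138,.11,.10,.09,.08,.07):print(z,'tip x0 y85',cr(C+.085*ys+[0,0,z]),'face centre',cr(C+.086*ys+.003*xs+[0,0,z]),'bar ends',cr(C+.071*ys+.003*xs+[0,0,z]),cr(C+.101*ys+.003*xs+[0,0,z]))
print('post top',cr(C+.086*ys+.007*xs+[0,0,.138]),'pan ctr',cr(C+[0,0,.108]),cr(C+.036*ys+[0,0,.108]))
for f in('scene0','sceneB'):
    g=cv2.cvtColor(cv2.imread(f'pics/{f}.png'),cv2.COLOR_BGR2GRAY);print(f,'cols 279-294 rows 211-236');print('     ',*range(279,295))
    for v in range(211,237):print(v,g[v,279:295])
```

```text
0.138 tip x0 y85 [157. 123.] face centre [164. 117.] bar ends [201. 142.] [128.  91.]
0.11 tip x0 y85 [163. 215.] face centre [171. 209.] bar ends [207. 235.] [135. 183.]
0.1 tip x0 y85 [166. 248.] face centre [173. 241.] bar ends [209. 268.] [137. 216.]
0.09 tip x0 y85 [168. 280.] face centre [175. 274.] bar ends [211. 300.] [140. 248.]
0.08 tip x0 y85 [170. 312.] face centre [177. 306.] bar ends [213. 332.] [142. 279.]
0.07 tip x0 y85 [173. 343.] face centre [180. 337.] bar ends [215. 364.] [144. 311.]
post top [177. 110.] pan ctr [376. 376.] [284. 309.]
scene0 cols 279-294 rows 211-236
      279 280 281 282 283 284 285 286 287 288 289 290 291 292 293 294
211 [112 111 110 106 106 104 106 108 118 121 139 167 182 193 211 220]
212 [110 109 110 110 108 105 107 109 116 119 133 159 170 175 190 208]
213 [110 108 110 113 105 106 107 109 116 119 124 141 157 170 176 195]
214 [111 111 109 111 108 106 107 109 114 118 121 127 144 156 165 175]
215 [111 106 102  99 104 107 108 106 112 117 118 119 123 135 146 156]
216 [110 110 109 104 101 107 107 109 115 116 116 112 117 121 133 147]
217 [111 110 1
[... 2608 characters left out ...]

227 [116 114 111 105  98  84  74  87  93  86  96 137 209 229 231 231]
228 [115 115 113 106  91  91  85  79  87 102  99 154 221 230 231 231]
229 [116 115 114 111 105 104 100  96  82  88 113 160 221 229 231 231]
230 [116 114 115 113 108 104 104 102  96  87  92 136 200 228 231 231]
231 [117 117 115 114 108 105 104 102 100 103 101 108 163 222 230 232]
232 [117 116 116 114 109 105 104 103 102 105 111 107 124 181 222 229]
233 [117 118 117 114 109 105 104 103 101 102 108 109 101 122 167 212]
234 [117 117 117 114 108 105 103 103 101 102 108 112 103  99 110 137]
235 [117 118 117 116 109 107 103 103 102 103 109 121 121 101  98 105]
236 [118 117 116 113 105 104 105 104 103 104 113 125 133 114 102 103]
```

Run:
```python
from h import *
o,r=st();r2=r*R.from_rotvec([.24,0,0]);print(r2.as_matrix().T.round(3))
cam=np.array([.4194,.0634,.20]);tcp=cam-r2.apply([-.1508,-.0005,-.0703]);print(tcp,np.hypot(*tcp[:2]))
rows([tcp[0],tcp[1],.22]);rows(tcp)
```

```text
t27.18 p [ 0.5091 -0.1004  0.2518] F [-0.29 -0.16 -0.14] w0.0871 
axes x,y,z:
 [[ 0.103 -0.027 -0.994]
 [-0.476 -0.879 -0.026]
 [-0.873  0.476 -0.104]] q [-0.42  0.32  1.75  0.02  0.97  1.64]
[[ 0.103 -0.027 -0.994]
 [-0.67  -0.741 -0.05 ]
 [-0.735  0.671 -0.095]]
[0.38296599 0.10613147 0.04338083] 0.39740010154336725
shift tool cm [  1.3  -12.07  21.17]
shift tool cm [ 18.86 -11.62  23.01]
```

```bash
python3 -m inch '[[[0.2,-1.2,2.7,0.12,1],[0.2,-1.2,2.7,0.12,1],[0.5,-1.2,2.7,0,1],[0.5,-1,2.7,0,1],[0.5,-1,2.7,0,1],[0.5,-1,2.7,0,1],[0.5,-0.5,2.5,0,1],[0,0,0,0,1]]]' >/dev/null;python3 - <<'E'
from h import *
o,r=st()
cam=np.array([.4194,.0634,.20]);tcp=cam-r.apply([-.1508,-.0005,-.0703]);print(tcp);rows(tcp)
E
```

```text
t27.85 p [0.4075 0.0867 0.2049] F [-0.09  0.13  0.7 ] w0.0870 
axes x,y,z:
 [[ 0.104 -0.025 -0.994]
 [-0.671 -0.74  -0.051]
 [-0.734  0.672 -0.094]] q [-0.04  0.26  2.03 -0.03  0.75  2.29]
[0.38314667 0.1064364  0.0434224 ]
shift tool cm [15.75  1.    4.64]
```

```bash
python3 -m inch '[[[2.5,0.2,0.8,0,1],[2.5,0.2,0.8,0,1],[2.5,0.2,0.8,0,1],[2.5,0.2,0.7,0,1],[2,0.2,0.6,0,1],[1,0,0.3,0,1],[0,0,0,0,1],[0,0,0,0,1]]]' >/dev/null;python3 - <<'E'
from h import *
o,r=st();im=np.mean([camera('wrist').astype(float) for _ in range(2)],0)[:,:,::-1].astype(np.uint8);cv2.imwrite('pics/wm.png',im)
ys=np.array([-.242,.970,0]);xs=np.array([.970,.242,0]);C=np.array([.5082,.054,0])
print(wproj([C+.085*ys+[0,0,z] for z in(.07,.08,.09)]+[C+.086*ys+.007*xs+[0,0,.138]]).round(0))
c=camera_info('wrist');M=cv2.Rodrigues(c['rvec'])[0];print(-M.T@c['tvec']);np.savez('wm.npz',**{k:np.array(v) for k,v in c.items()})
E
```

```text
t28.52 p [0.3874 0.1124 0.0688] F [-0.12 -0.17 -0.29] w0.0872 
axes x,y,z:
 [[ 0.117 -0.022 -0.993]
 [-0.653 -0.755 -0.06 ]
 [-0.748  0.655 -0.103]] q [ 0.02  0.58  2.2  -0.1   0.25  2.4 ]
[[141. 178.]
 [130. 178.]
 [118. 179.]
 [ 26. 172.]]
[0.4229101  0.06865903 0.22668315]
```

Run:
```python
from h import *
im=cv2.imread('pics/wm.png')[110:240,20:190];cv2.imwrite('pics/wmc.png',cv2.resize(im,(0,0),fx=4.6,fy=4.6,interpolation=cv2.INTER_CUBIC))
```

```text
(no output)
```

View pics/wmc.png

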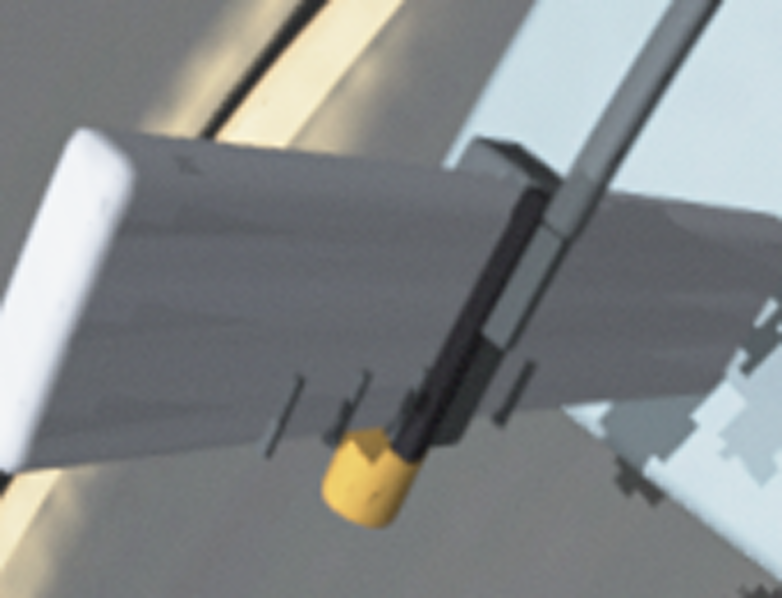

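The last view shows the mark bar running from (535,190) to (415,455). The pointer tip ends at about (495,345), right beside the bar's lower edge. At this steep angle the x-gap between pointer and collar matters, so I'll measure it numerically from straight above.

Run:
```python
from h import *
o=robot.get_obs();rows(o['position']+[.051,.059,.045])
```

```text
shift tool cm [-3.99 -8.06 -0.42]
```

```bash
python3 -m inch '[[[-1.5,0,0,0,1],[-1.5,-1,0,0,1],[-1,-2,-0.1,0,1],[0,-2,-0.1,0,1],[0,-2,-0.1,0,1],[0,-0.6,-0.1,0,1],[0,0,0,0,1],[0,0,0,0,1]]]' >/dev/null;python3 - <<'E'
from h import *
o,r=st();im=np.mean([camera('wrist').astype(float) for _ in range(3)],0)[:,:,::-1].astype(np.uint8);cv2.imwrite('pics/wt.png',im)
ys=np.array([-.242,.970,0]);xs=np.array([.970,.242,0]);C=np.array([.5082,.054,0])
c=camera_info('wrist');M=cv2.Rodrigues(c['rvec'])[0];K=-M.T@c['tvec'];print('cam scale xyz',(K-C)@xs,(K-C)@ys,K[2]);np.savez('wt.npz',**{k:np.array(v) for k,v in c.items()})
print(wproj([C+.086*ys+.007*xs+[0,0,.138],C+.08*ys+[0,0,.082]]).round(1))
# intensity on plane z=.082, sampled on scale x (cols) for several y
X=np.arange(-.012,.0225,.0015);print('x mm',(X*1000).round(1))
for y in(.060,.066,.070,.074,.078,.081,.084,.087,.090,.094,.098):
    u=wproj([C+y*ys+x*xs+[0,0,.082] for x in X]).astype(np.float32)
    print(int(y*1000),cv2.remap(cv2.cvtColor(im,6),u[:,:1],u[:,1:],1)[:,0])
E
```

```text
t29.28 p [0.4417 0.1703 0.1257] F [-0.2  -0.38 -0.41] w0.0868 
axes x,y,z:
 [[ 0.136 -0.019 -0.991]
 [-0.653 -0.754 -0.075]
 [-0.745  0.657 -0.115]] q [ 0.16  0.48  1.99 -0.08  0.54  2.51]
cam scale xyz -0.016850678621641607 0.07807938409285063 0.28231209367370697
[[284.6 168.4]
 [318.6 171.6]]
x mm [-12.  -10.5  -9.   -7.5  -6.   -4.5  -3.   -1.5  -0.    1.5   3.    4.5
   6.    7.5   9.   10.5  12.   13.5  15.   16.5  18.   19.5  21. ]
60 [213 213 214 137 111 131 147 209 211 212 212 211 211 211 210 210 211 211
 213 212 212 212 212]
66 [213 213 213 130 110 132 144 206 213 213 212 212 212 213 213 212 211 212
 212 212 212 212 212]
70 [185 184 186 169 100 111 123 207 213 213 212 212 211 212 213 212 211 211
 211 212 212 212 213]
74 [183 182 184 147  91  95 127  96  69  90 108 105 103 154 222 234 231 229
 230 221 210 212 212]
78 [185 185 186 111 100 113  98  72  75  92  95  91  95 163 232 245 245 245
 243 228 211 212 214]
81 [182 183 184 150 101 114 101  70  75  92  97  95  98 166 235 245 246 245
 244 229 210 213 213]
84 [181 181 182 171 114 112 102  72  74  92  98  97  99 167 236 246 246 245
 244 228 208 211 212]
87 [181 182 183 164  87  87  89  67  72  94  99  97  97 166 234 246 246 245
 243 229 209 211 211]
90 [184 181 182 181 159 156  92  69  68  92  97  98  96 160 231 245 246 245
 244 229 208 210 211]
94 [185 185 183 199 215 201 105  67  87 106  99  96  95 157 230 244 245 245
 244 231 209 210 212]
98 [204 210 194 206 215 180 119  86  71  77  99  95  95 157 229 244 245 245
 245 235 211 210 212]
```

Run:
```python
from h import *
c=np.load('wm.npz');M=cv2.Rodrigues(c['rvec'])[0];K=-M.T@c['tvec']
ys=np.array([-.242,.970,0]);xs=np.array([.970,.242,0]);C=np.array([.5082,.054,0])
def onx(u,v,x):
    p=[[[20+(u+.5)/4.6-.5,110+(v+.5)/4.6-.5]]];a,b=cv2.fisheye.undistortPoints(np.array(p),c['camera_matrix'],np.zeros(4))[0,0]
    d=M.T@[a,b,1];s=(x-(K-C)@xs)/(d@xs);P=K+s*d;return ((P-C)@ys*1000).round(1),(P[2]*1000).round(1)
print('bar ends/centre',onx(535,192,-.003),onx(415,455,-.003),onx(473,325,-.003))
print('bar L/R edge mid',onx(459,322,-.003),onx(487,330,-.003))
print('pointer back top edge',onx(482,335,-.0035),onx(545,225,-.0035),'front top edge',onx(503,348,-.0075),onx(565,240,-.0075),'tip centre top',onx(494,342,-.005))
print('post top front edge',onx(130,185,.0008),onx(20,470,.0008))
```

```text
bar ends/centre (np.float64(70.0), np.float64(92.6)) (np.float64(98.3), np.float64(89.6)) (np.float64(83.9), np.float64(90.9))
bar L/R edge mid (np.float64(83.6), np.float64(93.6)) (np.float64(84.5), np.float64(88.0))
pointer back top edge (np.float64(84.7), np.float64(89.4)) (np.float64(72.9), np.float64(88.7)) front top edge (np.float64(83.5), np.float64(91.8)) (np.float64(72.2), np.float64(91.2)) tip centre top (np.float64(84.5), np.float64(89.3))
post top front edge (np.float64(74.4), np.float64(138.8)) (np.float64(97.2), np.float64(138.6))
```

Every estimate puts the pointer about 1–4 mm below the mark: bar at z ≈ 90.9 mm, pointer mid ≈ 88.3 mm. The post top as a check measures 138.7 mm against 138. So two rings are enough. Rise clear and hand in.

```bash
python3 -m inch '[[[-2,0,0,0,1],[-3,0,0,0,1],[-3,0,0,0,1],[0,0,0,0,1],[0,0,0,0,1],[0,0,0,0,1]]]' ;python3 - <<'E'
from h import *
st();s=cv2.cvtColor(camera('scene'),7).astype(int);b=cv2.cvtColor(cv2.imread('pics/sceneB.png'),6).astype(int)
print('pan area change',np.abs(s-b)[215:250,290:320].mean())
print(robot.hand_in())
E
```

```text
time: 29.93
position: [0.4226, 0.167, 0.2027]
tool_rot: [0.702, -0.243, -0.618, -0.257]
ft_force: [0.5, -0.8, -0.8]
grip_width: 0.0872
t29.93 p [0.4226 0.167  0.2027] F [ 0.51 -0.77 -0.8 ] w0.0872 
axes x,y,z:
 [[ 0.117 -0.023 -0.993]
 [-0.659 -0.75  -0.06 ]
 [-0.743  0.661 -0.103]] q [ 0.16  0.32  1.95 -0.06  0.77  2.49]
pan area change 9.235238095238095
the job is handed in; nothing more can be done
None
```

I put two steel rings on the spindle one at a time, lowered each gently onto the pan and let go, and handed the job in at about 30 s. It took two rings; the other two were not touched.

**Rings:** my last picture of the pan, after the second release, shows both rings stacked flat round the spindle. The force reading stayed near the ring's own weight while threading, and fell to about 1 N as each ring came down on the pan. I saw no sign of leaning on the scale.

**Pointer against mark:** a close wrist picture puts the mark at about 90.9 mm and the pointer at about 88 mm, so the pointer is roughly 2.5 mm below, give or take 1 to 1.5 mm. The coarser scene picture agreed, at about 3 to 4 mm below. The index post's top measured 138.7 mm in the same picture, against 138 mm given.

**What went wrong or was left unsettled:**
- I lifted before the fingers had closed on the first ring and had to repeat the grasp.
- The tool slowly drifted to about 6 to 8 degrees off vertical. I gripped and placed the second ring at nearly the same lean, so it stayed level.
- The last numeric check, comparing the pan area with the earlier picture, showed a change of 9 grey levels. The arm and its shadow had moved in between, but with no views left I could not confirm that was the cause.

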